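Load a well plate behind the sash of a plate chamber

TASK

Raise the clear sash of the plate chamber right up by its red handle, slide the blue well plate along the deck (do not lift it) through the doorway until it sits square against the chamber's back wall, then lower the sash until it is fully closed. Leave the yellow tip box, the amber bottle and the tube rack where they stand.

Things in the scene. Friction and masses are not known exactly. Their poses are not given: they have to be found in the camera images.
- chamber: Fixed clear plate chamber on the deck. Origin: middle of the doorway, at deck level, in the plane of the sash; x points into the chamber, y across the doorway. Aluminium jambs 24 mm deep (x), 262 mm high, inner faces at y = +-79 mm, outer at +-97, with a thin header on top (to 269 mm). No sill: floor level with the deck. The doorway looks roughly to the robot's right (world -y).
- chamber_back (a point): Foot of the chamber's white back wall: middle of its inner face, at deck level, 110 mm behind the doorway's origin (chamber x = 110 mm). Clear side walls, inner faces at chamber y = +-79 mm, and a clear roof at 140 to 145 mm height run from the jambs to this wall
- sash (a joint): Height of the sash in m: 0 = fully closed, 0.115 = right up; may start up to 30 mm open. Clear pane 156 mm wide, 5 mm thick, with orange rails; lower edge 4 mm above the deck when closed, 119 mm when right up. 0.35 kg, rides with friction: it stays at whatever height it is left; about 11 N lifts it, 4 N downward lowers it
- sash_handle (a point): Middle of the sash's red handle bar, moving with it: round, 12 mm thick, 122 mm long, level along the chamber's y, 45 mm out (chamber -x) from the sash's middle plane, on two posts of 10 mm diameter at y = +-55 mm. 85 mm above the deck when closed, 200 mm when right up. Can be lifted from underneath and pressed down from above
- plate: Blue well plate with 24 white wells, a block 86 (its x) by 127 (its y) by 42 mm high, about 0.25 kg, loose on the deck. Origin: centre of its underside. It goes in with its long side across the doorway, its x axis along the chamber's x (either end first); against the back wall its centre is at chamber x = 67 mm
- tip_box: Yellow tip box, 80 x 80 x 58 mm high, loose; a bystander. Origin: centre of its underside.
- bottle: Amber bottle with a blue cap, 60 mm diameter, 135 mm high, loose; a bystander. Origin: centre of its underside.
- tube_rack: Black rack with green-capped tubes, 70 (x) x 80 (y) x 66 mm high, loose; a bystander. Origin: centre of its underside.
Not all that is in view belongs to the job. Of the things that look like the plate, take the one that is farthest to the robot's left at the start.

How it is judged:
By the outcome, as a careful person would: the job done as asked, in the order asked, and still so for the second after the job is handed in, with the robot touching nothing.
It also fails if it takes over 72 s, if anything falls off the work surface, if the arm or the gripper's body presses on something with over 40 N, if the wrist force passes 120 N, or if a joint passes its speed limit or range.

ROBOT

A 7-joint arm with a two-finger parallel gripper is mounted at the origin on the work surface. World frame = base frame: x ahead of the robot, y to its left, z up, the work surface at z = 0. Lengths are in m, angles in rad, forces in N, time in s.
With the tool pointing down it reaches from about 0.425 to 0.875 m from the base axis. Payload 4.7 kg.
Tool frame: the origin (TCP) lies on the centre line of the jaws, within the pads' length; the fingertips stand 14 mm ahead of it and the grasp point (between the pads) lies 5 mm behind it; z points along the fingers, y is the line along which they close (so a half turn about z gives the same grasp; the last joint's range is limited). The gripper opens to 87 mm and grips with 3 to 60 N. Pads are 19 mm wide; open, the fingers measure 117 mm over their backs; the gripper's body (75 mm by 190 mm) begins 51 mm behind the grasp point.
Start: joints at [1.189, 0.321, -0.07, 1.45, 0.023, 1.371, -0.057], TCP at [0.251, -0.6, 0.2] pointing down, gripper open.
Joint ranges: [-2.86, 2.86], [-0.3, 2.09], [-1.38, 1.24], [0.06, 2.45], [-1.56, 4.7], [0.09, 2.05], [-2.69, 2.69]. Speed limits (rad/s): [2.57, 2.57, 3.14, 3.14, 3.14, 3.14, 3.14].

INTERFACE

Orientations are given as a rotation vector (axis times angle).
In Python, from bench import ctrl gives the robot as it stands.
- The arm moves only by the tool send_rows, never from a script. Its argument "steps" is a list of rows, each an object of numbers: "tx", "ty", "tz": the shift along the tool's x, y, z in units of 60 mm (1.0 is 60 mm); "turn": the turn about the tool's z in units of 8 degrees (1.0 is 8 degrees); "grip": the opening, from 0 (shut) to 1 (fully open). A call has 1 to 12 rows; each row shifts and turns the commanded pose from where the row before left it, along the tool's axes as they then stand; what a row does not reach is not made up. A row lasts 1/8 s, in which the tool goes at most 62.5 mm and 10.7 degrees, less where a joint would pass 70% of its speed; a pose out of reach is approached as far as the arm can. A call is refused whole if a number of a shift passes 1 or a number of a turn 1, either way. A call with a gripper value outside its range is refused whole. The fingers move at their own pace and stop on an object; "newtons" is the grip in N (left out, the last holds). Time passes only in rows, so rows that do not move let the fingers close. It gives the time, the measured TCP pose, the force, the opening and the grip force at its end, in the units of the state.
- ctrl.get_state(): the state, without advancing time (a new reading comes with each control period).
- ctrl.get_image(name): name is "scene" or "side" or "wrist"; returns a dict with "pixels" (384x512x3 uint8, red, green, blue), "K" (3x3 intrinsics, pixels), "dist" ([k1, k2, p1, p2, k3] as OpenCV has them; the pictures are not rectified), "cam_to_world" (4x4, takes a point from camera to world coordinates); the wrist camera has in their place "T_tool_cam" (4x4, takes a point from camera to tool coordinates, whose origin is the TCP and whose axes are the flange's). Camera axes: x right, y down, z forward; pixel columns grow to the right and rows downward; lengths in m; the calibration is good to about 2 mm. A picture is of the moment at which its call begins: read the wrist's pose just before it. There is no depth.
- ctrl.close_job(): hands the job in; it is judged then, once.
The state is a dict: "time": time; "joint_positions": joint angles; "qd": joint speeds; "joint_torque": joint torques, N m; "position": TCP position; "tool_rot": TCP orientation; "ft_force": force on the tool from outside, world axes, zero at the start; "torque": the same for the moment, N m; "grip_width": opening from 0.0 (shut) to 1.0 (fully open); "grip_force": force on a finger pad.
Only numpy, scipy, OpenCV 4.12 (cv2) and the standard library are available. Lean on these libraries where they do the work, as an engineer would, in place of code of your own. Each camera call takes 0.05 s, during which the arm holds its last target. There are 200 camera calls.

## Working session

There is one attempt and no reset: what is moved stays moved. The work goes in short steps, Python scripts to look and compute and a tool call to move; the robot and the scene stay as the last step left them, time stands still between calls to the robot, and variables do not carry over. Pictures are saved under pics/ and viewed, at most 10 in all, crops included, and the job is handed in when it is done.

Besides the shell and the picture viewer there is one more tool, called after "Request:" as name([rows], argument=value, ...), one row to a line, values as JSON. send_rows: Moves the arm, as the interface text tells. Its arguments: {"type":"object","properties":{"steps":{"type":"array"},"newtons":{"type":"number"}},"required":["steps"]}

```bash
mkdir -p pics; ls; cat > h.py <<'E'
import numpy as np,cv2,json,sys
from scipy.spatial.transform import Rotation as R
from bench import ctrl
def snap(n,f):
    s=ctrl.get_state(); d=ctrl.get_image(n)
    cv2.imwrite(f'pics/{f}.png',d['pixels'][:,:,::-1])
    if n=='wrist':
        T=np.eye(4);T[:3,:3]=R.from_rotvec(s['tool_rot']).as_matrix();T[:3,3]=s['position']
        T=T@np.array(d['T_tool_cam'])
    else: T=np.array(d['cam_to_world'])
    np.savez(f'pics/{f}.npz',K=d['K'],dist=d['dist'],T=T)
def pt(f,uv,z):
    c=np.load(f'pics/{f}.npz');uv=np.array(uv,float).reshape(-1,1,2)
    n=cv2.undistortPoints(uv,c['K'],c['dist'])[:,0]
    r=np.c_[n,np.ones(len(n))]@c['T'][:3,:3].T;o=c['T'][:3,3]
    return o+r*((z-o[2])/r[:,2])[:,None]
def proj(f,P):
    c=np.load(f'pics/{f}.npz');Ti=np.linalg.inv(c['T'])
    return cv2.projectPoints(np.array(P,float).reshape(-1,1,3),cv2.Rodrigues(Ti[:3,:3])[0],Ti[:3,3],c['K'],c['dist'])[0][:,0]
E
python3 - <<'E'
from h import *
snap('scene','s0');snap('side','d0')
a=cv2.imread('pics/s0.png');b=cv2.imread('pics/d0.png')
cv2.imwrite('pics/s0b.png',cv2.resize(a,(800,600),interpolation=2));cv2.imwrite('pics/d0b.png',cv2.resize(b,(800,600),interpolation=2))
s=ctrl.get_state();print(s)
for f in('s0','d0'):print(np.load(f'pics/{f}.npz')['T'].round(3))
E
```

```text
pics
{'time': 0.1, 'joint_positions': array([ 1.18908816,  0.32175313, -0.07007683,  1.4515603 ,  0.02260976,
        1.37081092, -0.05690592]), 'qd': array([ 0.00059239, -0.00241485,  0.00020533, -0.00270419, -0.00150187,
       -0.00122203, -0.00034687]), 'joint_torque': array([-6.11392115e-04, -4.92574811e+01, -4.06178311e-01, -3.13399637e+01,
       -6.41596131e-02,  3.94567964e-02,  2.85896994e-05]), 'position': array([ 0.25034543, -0.59926713,  0.19876444]), 'tool_rot': array([-3.07861217e+00, -6.17377284e-01,  7.01371368e-04]), 'ft_force': array([-1.3299828 ,  0.03627333,  0.12402193]), 'torque': array([ 0.00189204,  0.05473666, -0.0104764 ]), 'grip_force': 0.0, 'grip_width': 1.0001168545639996}
[[-0.957 -0.248  0.15   0.433]
 [-0.29   0.828 -0.48   0.431]
 [-0.005 -0.502 -0.865  0.916]
 [ 0.     0.     0.     1.   ]]
[[ 0.991 -0.099  0.092  0.477]
 [-0.135 -0.721  0.68  -0.779]
 [-0.002 -0.686 -0.728  0.831]
 [ 0.     0.     0.     1.   ]]
```

View pics/s0b.png

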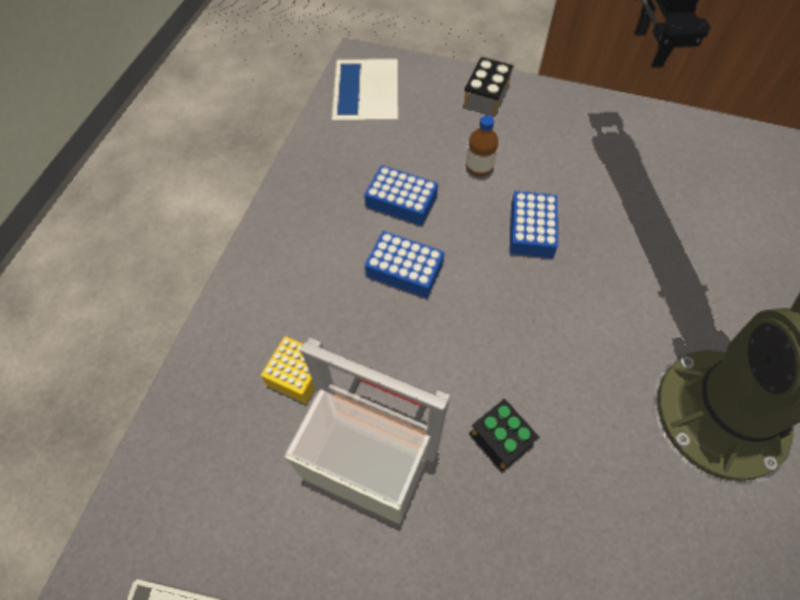

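View pics/d0b.png

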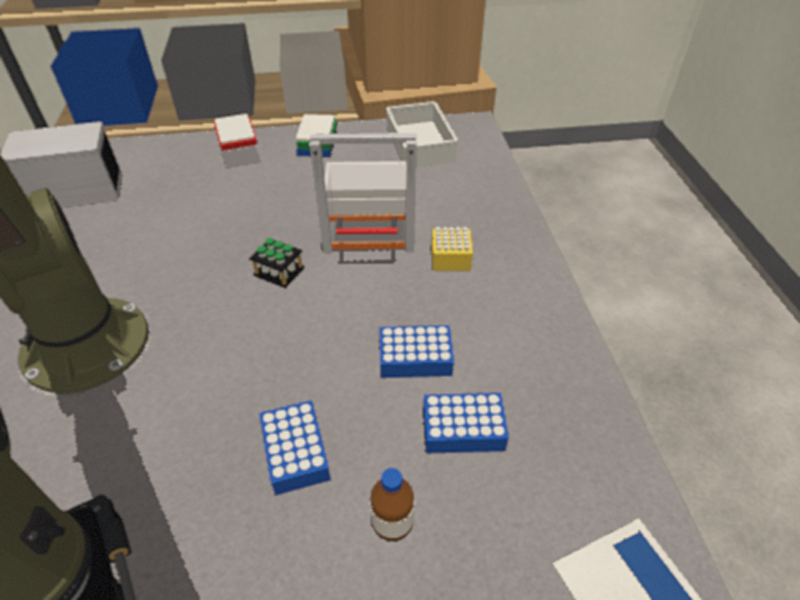

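The scene image (800 px) shows three blue plates at (405,263), (401,194) and (535,223). In the side image they are at (416,350), (465,422) and (294,445). World +y (robot's left) runs down in the scene view, so the target is the one at scene (405,263) / side (416,350). I'll confirm that in a crop.

```bash
python3 - <<'E'
from h import *
a=cv2.imread('pics/s0.png')[140:340,165:315];b=cv2.imread('pics/d0.png')[75:255,155:315]
cv2.imwrite('pics/c1.png',np.hstack([cv2.resize(a,(420,560),interpolation=2)]))
cv2.imwrite('pics/c2.png',cv2.resize(b,(533,600),interpolation=2))
k=4/6.25 
for n,u in(('A',(405,255)),('B',(401,187)),('C',(535,218))):print(n,pt('s0',np.array(u)*.64,.042).round(3))
for n,u in(('A',(416,344)),('B',(465,414)),('C',(293,438))):print(n,pt('d0',np.array(u)*.64,.042).round(3))
E
```

```text
A [[ 0.595 -0.122  0.042]]
B [[ 0.649 -0.276  0.042]]
C [[ 0.379 -0.277  0.042]]
A [[ 0.595 -0.119  0.042]]
B [[ 0.65  -0.273  0.042]]
C [[ 0.38  -0.279  0.042]]
```

View pics/c1.png

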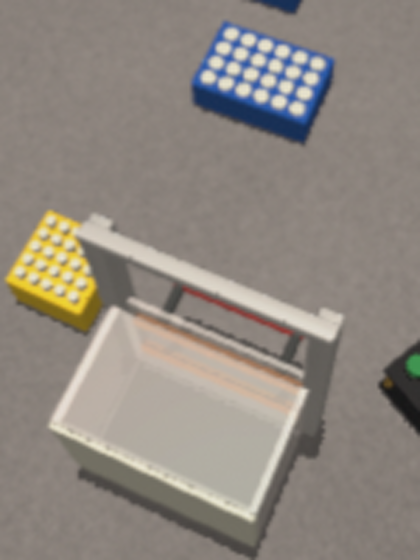

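View pics/c2.png

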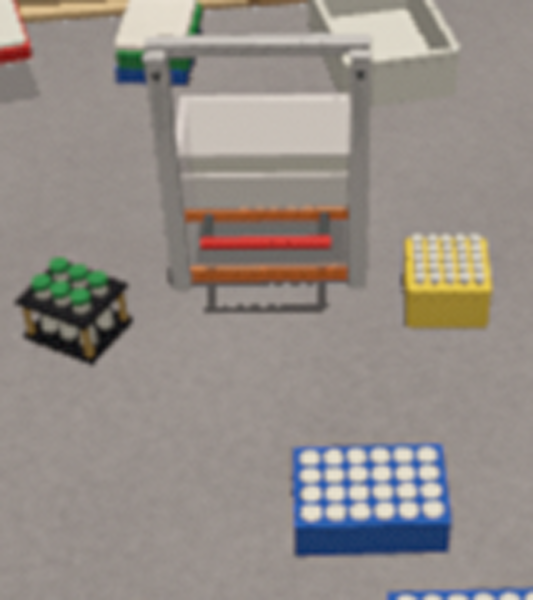

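Target confirmed: in the side crop, plate A is at about (370,500), in front of the chamber. The jamb feet are at about (172,287) and (367,286), and the handle runs from (201,242) to (331,240). Next I'll fit the poses.

```bash
python3 - <<'E'
from h import *
from scipy.optimize import least_squares as LS
S=lambda u:np.array(u,float)/2.8+[165,140]
D=lambda u:np.array(u,float)/(600/180)+[155,75]
def W(p,L):
    c,s=np.cos(p[2]),np.sin(p[2]);L=np.array(L,float)
    return np.c_[p[0]+c*L[:,0]-s*L[:,1],p[1]+s*L[:,0]+c*L[:,1],L[:,2]]
def fit(ds,p0):
    def r(p):
        o=[]
        for f,L,u in ds:
            L=np.array([[*l[:2],p[3]+l[2]] if len(l)==3 and l[2]>=1 else l for l in L],float)
            if len(p)>3:L[:,2]=np.where(L[:,2]>.9,L[:,2]-1,L[:,2])
            o.append((proj(f,W(p,L))-u).ravel())
        return np.concatenate(o)
    q=LS(r,p0,loss='soft_l1');print(q.x.round(4),r(q.x).reshape(-1,2).round(1).tolist());return q.x
pl=[[-.043,.0635,.042],[-.043,-.0635,.042],[.043,.0635,.042],[.043,-.0635,.042],[-.043,.0635,0],[-.043,-.0635,0]]
fit([('d0',pl,D([(296,528),(449,521),(293,447),(441,444),(297,555),(447,550)])),
 ('s0',[pl[3],pl[2],pl[1],pl[0]],S([(193,84),(308,124),(226,22),(334,60)]))],[.595,-.12,1.57])
print('ch')
q=fit([('d0',[[-.012,.097,0],[-.012,.079,0],[-.012,-.079,0],[-.012,-.097,0],[-.045,.061,1],[-.045,-.061,1]],
 D([(172,286),(190,289),(349,286),(367,286),(201,242),(331,240)])),
 ('s0',[[-.045,-.061,1],[-.045,.061,1]],S([(187,289),(300,333)]))],[.55,.15,1.57,.09])
print('deg',np.degrees(q[2]),'handle',W(q,[[-.045,0,q[3]]]))
for f,u,z in(('s0',S((95,218)),.269),('s0',S((330,315)),.269),('s0',S((85,478)),0),('s0',S((258,548)),0)):print(pt(f,u,z))
bx=pt('d0',D([(405,325),(489,327)]),0);print('tip',bx)
print('tipT',pt('d0',D([(407,238),(487,238),(489,277),(406,277)]),.058))
print('rackTop',pt('d0',D([(55,258),(128,283),(92,308),(18,298)]),.05))
s=ctrl.get_state();print(R.from_rotvec(s['tool_rot']).as_matrix().round(3))
E
```

```text
[ 0.5936 -0.1162  1.4777] [[-1.3, -0.8], [0.6, -0.3], [-0.9, -0.5], [-0.2, -1.1], [-1.2, 0.7], [0.2, 0.6], [-1.0, -0.3], [-0.6, -0.2], [-1.0, -0.7], [0.6, -1.0]]
ch
[0.5422 0.1978 1.4631 0.0844] [[0.2, 0.9], [0.2, -0.1], [-0.2, -0.2], [-0.3, -0.3], [-0.2, 0.2], [-0.1, 0.1], [-5.1, -1.7], [1.0, 1.4]]
deg 83.82757524631413 handle [[0.53735175 0.1530412  0.08440391]]
[[0.63006961 0.17895217 0.269     ]]
[[0.45371368 0.20014571 0.269     ]]
[[0.62945975 0.31061527 0.        ]]
[[0.46780214 0.32166165 0.        ]]
tip [[6.65753163e-01 1.11688558e-01 1.11022302e-16]
 [7.46012837e-01 9.76981798e-02 1.11022302e-16]]
tipT [[0.67610306 0.17243246 0.058     ]
 [0.75313579 0.16176511 0.058     ]
 [0.74236828 0.10443398 0.058     ]
 [0.66504708 0.11513263 0.058     ]]
rackTop [[0.33589467 0.19871117 0.05      ]
 [0.40494568 0.15185393 0.05      ]
 [0.37103681 0.12077362 0.05      ]
 [0.30253146 0.14438935 0.05      ]]
[[ 0.923  0.386 -0.001]
 [ 0.386 -0.923  0.002]
 [-0.    -0.002 -1.   ]]
```

Request:
send_rows([
  {"tx":0.7,"ty":-0.68,"tz":-0.2},
  {"tx":0.7,"ty":-0.68,"tz":-0.2},
  {"tx":0.7,"ty":-0.68,"tz":-0.2},
  {"tx":0.7,"ty":-0.68,"tz":-0.2},
  {"tx":0.7,"ty":-0.68,"tz":-0.2},
  {"tx":0.7,"ty":-0.68},
  {"tx":0.7,"ty":-0.68},
  {"tx":0.7,"ty":-0.68},
  {"tx":0.7,"ty":-0.68},
  {"tx":0.7,"ty":-0.68},
  {"tx":0.7,"ty":-0.68},
  {"tx":0.7,"ty":-0.68},
])

```text
validation failed for argument at $.st...
```

Request:
send_rows([
  {"turn":-0.95},
  {"turn":-0.95},
  {"turn":-0.95},
  {"turn":-0.95},
  {"turn":-0.95},
  {"turn":-0.95},
  {"turn":-0.95},
  {"turn":-0.95},
  {},
  {},
])

```text
validation failed for argument at $.st...
```

```bash
python3 - <<'E'
from h import *
snap('side','d1');snap('wrist','w1')
a=cv2.imread('pics/d1.png')[0:230,120:350];b=cv2.imread('pics/w1.png')
cv2.imwrite('pics/d1b.png',np.hstack([cv2.resize(a,(400,400),interpolation=2),cv2.resize(b,(400,400))]))
s=ctrl.get_state();print(s['time'],s['position'],s['joint_positions'].round(2));print(R.from_rotvec(s['tool_rot']).as_matrix().round(3))
print(ctrl.get_image('wrist')['T_tool_cam'])
E
```

```text
0.2 [ 0.25040884 -0.59943369  0.19905532] [ 1.19  0.32 -0.07  1.45  0.02  1.37 -0.06]
[[ 0.923  0.386 -0.001]
 [ 0.386 -0.923  0.001]
 [-0.    -0.001 -1.   ]]
[[-7.80227857e-04 -9.56540488e-01 -2.91598502e-01  8.11958022e-02]
 [ 9.99999293e-01 -1.00801378e-03  6.30931509e-04  6.26782742e-04]
 [-8.97446841e-04 -2.91597804e-01  9.56540598e-01 -1.86251232e-01]
 [ 0.00000000e+00  0.00000000e+00  0.00000000e+00  1.00000000e+00]]
```

View pics/d1b.png

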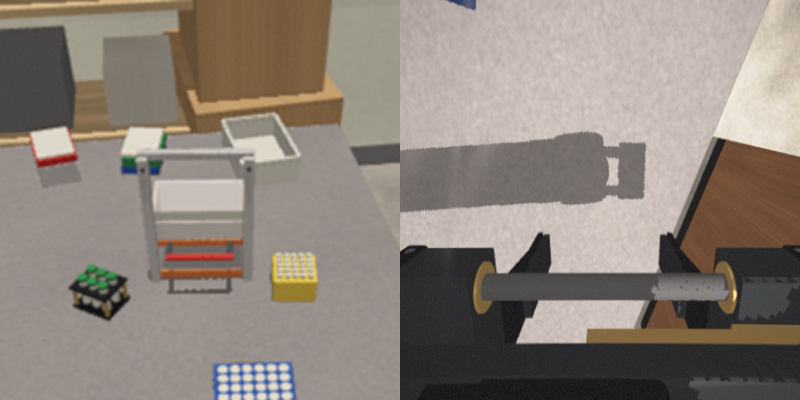

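Wrist view: the wide axis of the gripper body runs along the closing direction, and the camera sits on the tool's +x side. In the side view the chamber is unchanged. The moves were rejected on format, so I'll resend them with every field filled in.

Request:
send_rows([
  {"tx":0.7,"ty":-0.68,"tz":-0.2,"turn":0,"grip":1},
  {"tx":0.7,"ty":-0.68,"tz":-0.2,"turn":0,"grip":0},
  {"tx":0.7,"ty":-0.68,"tz":-0.2,"turn":0,"grip":0},
  {"tx":0.7,"ty":-0.68,"tz":-0.2,"turn":0,"grip":0},
  {"tx":0.7,"ty":-0.68,"tz":-0.2,"turn":0,"grip":0},
  {"tx":0.7,"ty":-0.68,"tz":0,"turn":0,"grip":0},
  {"tx":0.7,"ty":-0.68,"tz":0,"turn":0,"grip":0},
  {"tx":0.7,"ty":-0.68,"tz":0,"turn":0,"grip":0},
  {"tx":0.7,"ty":-0.68,"tz":0,"turn":0,"grip":0},
  {"tx":0.7,"ty":-0.68,"tz":0,"turn":0,"grip":0},
  {"tx":0.6,"ty":-0.6,"tz":0,"turn":0,"grip":0},
  {"tx":0,"ty":0,"tz":0,"turn":0,"grip":0},
])

```text
time: 1.75
position: [0.5008, -0.009, 0.26]
tool_rot: [-3.076, -0.631, -0.002]
ft_force: [-0.3, 0.2, 0.0]
grip_width: 0.008
grip_force: 0.0
```

Request:
send_rows([
  {"tx":0,"ty":0,"tz":0,"turn":-0.95,"grip":0},
  {"tx":0,"ty":0,"tz":0,"turn":-0.95,"grip":0},
  {"tx":0,"ty":0,"tz":0,"turn":-0.95,"grip":0},
  {"tx":0,"ty":0,"tz":0,"turn":-0.95,"grip":0},
  {"tx":0,"ty":0,"tz":0,"turn":-0.95,"grip":0},
  {"tx":0,"ty":0,"tz":0,"turn":-0.95,"grip":0},
  {"tx":0,"ty":0,"tz":0,"turn":-0.95,"grip":0},
  {"tx":0,"ty":0,"tz":0,"turn":-0.93,"grip":0},
  {"tx":0,"ty":0,"tz":0,"turn":0,"grip":0},
])

```text
time: 2.88
position: [0.4999, -0.0155, 0.2596]
tool_rot: [2.35, 2.085, -0.001]
ft_force: [0.6, -0.5, -0.4]
grip_width: 0.007
grip_force: 0.0
```

```bash
cat > ch.py <<'E'
from h import *
C=np.array([.5422,.1978,1.4631])
def st():
    s=ctrl.get_state();M=R.from_rotvec(s['tool_rot']).as_matrix();c,n=np.cos(C[2]),np.sin(C[2]);A=np.array([[c,n],[-n,c]])
    l=A@(s['position'][:2]-C[:2]);f=A@s['ft_force'][:2]
    print('t',s['time'],'TCP chamber mm',(l*1e3).round(1),'z',round(s['position'][2]*1e3,1),'toolx yaw',np.degrees(np.arctan2(M[1,0],M[0,0])).round(2),'tilt',M[:,2].round(3),'F',f.round(1),s['ft_force'][2].round(1),s['grip_width'])
    return s
E
python3 - <<'E'
from ch import *
s=st();print(s['joint_positions'].round(2))
snap('side','d2');snap('scene','s2');snap('wrist','w2')
a=cv2.imread('pics/d2.png')[40:280,130:370];b=cv2.imread('pics/s2.png')[100:340,165:405]
w=cv2.imread('pics/w2.png')
cv2.imwrite('pics/m2.png',np.hstack([cv2.resize(a,(400,400),interpolation=2),cv2.resize(b,(400,400),interpolation=2)]))
E
```

```text
t 2.875 TCP chamber mm [-216.6   19.2] z 259.6 toolx yaw 83.15 tilt [-0.    -0.001 -1.   ] F [-0.4 -0.7] -0.4 0.007110365276316826
[ 0.63  0.   -0.65  1.7   0.    1.44 -0.14]
```

View pics/m2.png

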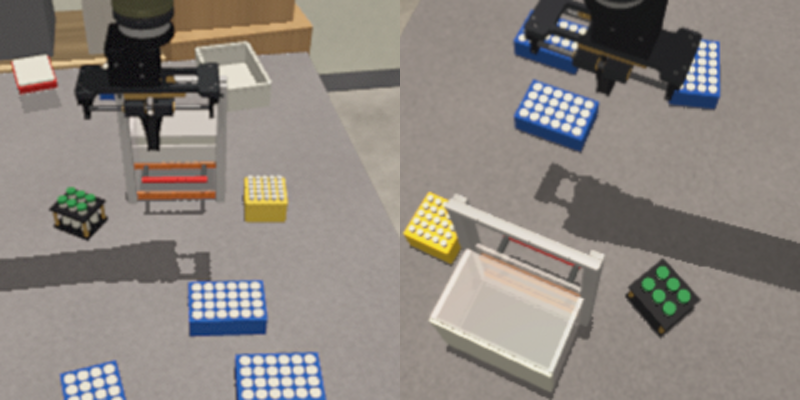

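The side view shows the gripper in front of the chamber, its wide body parallel to the doorway and nothing sticking out toward the header. The body is too wide to straddle the bar under the header with the tool down. So I'll press the closed fingers against the bar's outer side and lift by friction, watching the force.

Request:
send_rows([
  {"tx":0,"ty":0.16,"tz":0.97,"turn":-0.08,"grip":0},
  {"tx":0,"ty":0.16,"tz":0.97,"turn":0,"grip":0},
  {"tx":0.3,"ty":0,"tz":0.97,"turn":0,"grip":0},
  {"tx":0.7,"ty":0,"tz":0,"turn":0,"grip":0},
  {"tx":0.7,"ty":0,"tz":0,"turn":0,"grip":0},
  {"tx":0.66,"ty":0,"tz":0,"turn":0,"grip":0},
  {"tx":0,"ty":0,"tz":0,"turn":0,"grip":0},
  {"tx":0,"ty":0,"tz":0,"turn":0,"grip":0},
])

```text
time: 4.03
position: [0.5341, 0.1234, 0.0849]
tool_rot: [2.336, 2.1, -0.001]
ft_force: [0.5, -0.1, 0.3]
grip_width: 0.004
grip_force: 0.0
```

```bash
python3 -c "
from ch import *
st()"
```

```text
t 4.025 TCP chamber mm [-74.8   0. ] z 84.9 toolx yaw 83.89 tilt [-0.    -0.001 -1.   ] F [-0.1 -0.5] 0.3 0.004142033794152495
```

Tracking is precise. Now I'll advance in small steps until contact.

Request:
send_rows([
  {"tx":0.1,"ty":0,"tz":0,"turn":0,"grip":0},
  {"tx":0.1,"ty":0,"tz":0,"turn":0,"grip":0},
  {"tx":0.04,"ty":0,"tz":0,"turn":0,"grip":0},
  {"tx":0,"ty":0,"tz":0,"turn":0,"grip":0},
])

```text
time: 4.53
position: [0.5356, 0.1389, 0.0852]
tool_rot: [2.335, 2.102, -0.0]
ft_force: [-0.5, -0.7, 0.7]
grip_width: 0.004
grip_force: 0.0
```

Request:
send_rows([
  {"tx":0.03,"ty":0,"tz":0,"turn":0,"grip":0},
  {"tx":0,"ty":0,"tz":0,"turn":0,"grip":0},
])

```text
time: 4.78
position: [0.5358, 0.1406, 0.0851]
tool_rot: [2.335, 2.101, -0.0]
ft_force: [-0.2, 0.0, -0.1]
grip_width: 0.005
grip_force: 0.0
```

Request:
send_rows([
  {"tx":0.03,"ty":0,"tz":0,"turn":0,"grip":0},
  {"tx":0,"ty":0,"tz":0,"turn":0,"grip":0},
])

```text
time: 5.03
position: [0.536, 0.1424, 0.0851]
tool_rot: [-2.335, -2.101, 0.0]
ft_force: [-0.6, -0.1, -0.5]
grip_width: 0.005
grip_force: 0.0
```

Request:
send_rows([
  {"tx":0.03,"ty":0,"tz":0,"turn":0,"grip":0},
  {"tx":0,"ty":0,"tz":0,"turn":0,"grip":0},
])

```text
time: 5.28
position: [0.5362, 0.1433, 0.0851]
tool_rot: [2.336, 2.1, -0.001]
ft_force: [-0.7, -2.6, 0.9]
grip_width: 0.003
grip_force: 0.0
```

Request:
send_rows([
  {"tx":0.08,"ty":0,"tz":0,"turn":0,"grip":0},
  {"tx":0.08,"ty":0,"tz":0,"turn":0,"grip":0},
  {"tx":0,"ty":0,"tz":0,"turn":0,"grip":0},
])

```text
time: 5.65
position: [0.5365, 0.143, 0.0841]
tool_rot: [2.345, 2.083, -0.019]
ft_force: [-7.4, -20.6, 6.6]
grip_width: 0.0
grip_force: 0.0
```

Request:
send_rows([
  {"tx":0.06,"ty":0,"tz":-0.1,"turn":0,"grip":0},
  {"tx":0,"ty":0,"tz":-0.1,"turn":0,"grip":0},
  {"tx":0,"ty":0,"tz":-0.1,"turn":0,"grip":0},
  {"tx":0,"ty":0,"tz":0,"turn":0,"grip":0},
])

```text
time: 6.15
position: [0.5351, 0.1425, 0.0993]
tool_rot: [2.345, 2.083, -0.03]
ft_force: [-5.3, -27.3, -4.0]
grip_width: 0.007
grip_force: 0.0
```

```bash
cat >> ch.py <<'E'
def bar(f):
    snap('side',f)
    def red(n):
        h=cv2.cvtColor(cv2.imread(f'pics/{n}.png'),cv2.COLOR_BGR2HSV)[110:175,205:265]
        m=((h[...,0]<4)|(h[...,0]>176))&(h[...,1]>180)&(h[...,2]>100)
        o=((h[...,0]>6)&(h[...,0]<16))&(h[...,1]>150)
        y,x=np.nonzero(m);yo,xo=np.nonzero(o)
        return len(x),x.mean()+205,y.mean()+110,x.min()+205,x.max()+205,yo.mean()+110,yo.min()+110,yo.max()+110
    print(np.round(red('d0'),1),np.round(red(f),1))
E
python3 -c "
from ch import *
st();bar('d3')"
```

```text
t 6.15 TCP chamber mm [-55.8   1.1] z 99.3 toolx yaw 83.22 tilt [-0.011 -0.017 -1.   ] F [-27.7   2.3] -4.0 0.006571705929018142
[ 77.  234.7 147.5 216.  253.  149.  138.  158. ] [ 75.  234.2 147.5 216.  252.  150.1 138.  158. ]
```

```bash
python3 -c "
from ch import *
snap('scene','s3')
a=cv2.imread('pics/d3.png')[20:200,150:330];b=cv2.imread('pics/s3.png')[120:300,165:345]
cv2.imwrite('pics/m3.png',np.hstack([cv2.resize(x,(400,400),interpolation=2) for x in(a,b)]))"
```

```text
(no output)
```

View pics/m3.png

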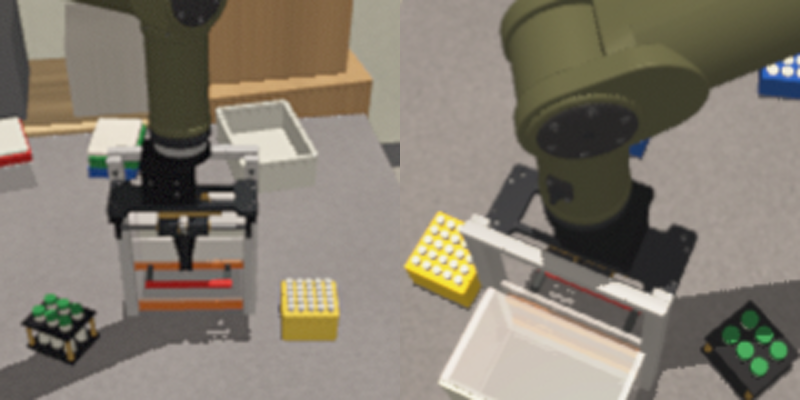

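```bash
python3 -c "
from ch import *
s=st();M=R.from_rotvec(s['tool_rot']).as_matrix()
P=[s['position']+M@np.array(v) for v in([0,0,.014],[.0095,0,.014],[-.0095,0,.014],[.0375,.095,-.056],[-.0375,.095,-.056],[-.0375,-.095,-.056],[.0375,-.095,-.056])]
c,n=np.cos(C[2]),np.sin(C[2])
Q=[[C[0]+c*x-n*y,C[1]+n*x+c*y,z] for x,y,z in([-.045,0,.085],[-.045,.061,.085],[-.012,.097,.262],[-.012,-.097,.262],[-.012,.097,0],[.012,-.097,.262],[.012,.097,.262])]
for f,o in(('d3',(150,20)),('s3',(165,120))):
  print(f,((proj(f,P+Q)-o)*400/180).round(0).tolist())"
```

```text
t 6.25 TCP chamber mm [-55.8   1.1] z 99.3 toolx yaw 83.22 tilt [-0.011 -0.017 -1.   ] F [-26.2   0.7] -3.8 0.006823586824717757
d3 [[187.0, 288.0], [187.0, 283.0], [187.0, 292.0], [256.0, 230.0], [258.0, 262.0], [112.0, 263.0], [117.0, 230.0], [188.0, 283.0], [145.0, 284.0], [107.0, 159.0], [259.0, 156.0], [126.0, 315.0], [258.0, 146.0], [108.0, 149.0]]
s3 [[193.0, 282.0], [189.0, 290.0], [197.0, 274.0], [91.0, 256.0], [123.0, 195.0], [292.0, 261.0], [265.0, 328.0], [188.0, 290.0], [240.0, 312.0], [273.0, 296.0], [70.0, 215.0], [256.0, 373.0], [58.0, 238.0], [263.0, 321.0]]
```

```bash
python3 - <<'E'
from ch import *
p=np.array([.4999,-.0155,.2596]);y=np.radians(83.15)
tx=np.array([np.cos(y),np.sin(y),0]);ty=np.array([np.sin(y),-np.cos(y),0]);z=np.array([0,0,-1])
for f,o,k in(('d2',(130,40),400/240),('s2',(165,100),400/240)):
  print(((proj(f,[p+.014*z,p+.014*z+.0095*tx,p+.014*z-.0095*tx,p-.056*z+.095*ty+.0375*tx,p-.056*z+.095*ty-.0375*tx,p-.056*z-.095*ty-.0375*tx,p-.056*z-.095*ty+.0375*tx])-o)*k).round().tolist())
a=cv2.imread('pics/d3.png')[90:170,190:285];b=cv2.imread('pics/d2.png')[60:140,165:275]
cv2.imwrite('pics/m4.png',np.hstack([cv2.resize(a,(400,340),interpolation=2),cv2.resize(b,(400,340),interpolation=2)]))
E
```

```text
[[156.0, 167.0], [156.0, 163.0], [156.0, 171.0], [219.0, 112.0], [221.0, 142.0], [83.0, 144.0], [89.0, 113.0]]
[[203.0, 102.0], [200.0, 108.0], [205.0, 97.0], [124.0, 69.0], [149.0, 26.0], [289.0, 73.0], [271.0, 121.0]]
```

View pics/m4.png

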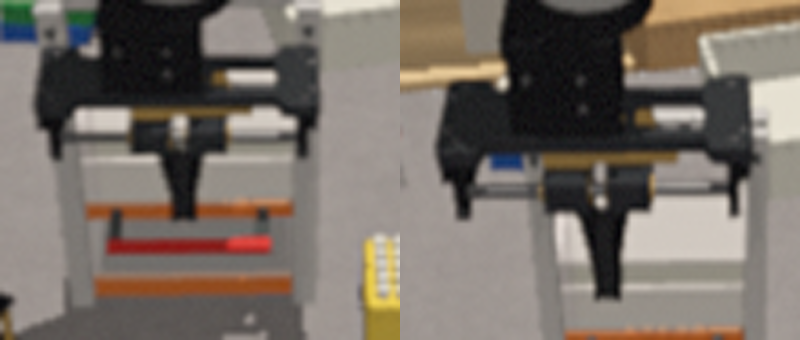

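```bash
python3 - <<'E'
from ch import *
def tri(f,u,g,v):
    def ray(f,u):
        a=pt(f,u,0)[0];o=np.load(f'pics/{f}.npz')['T'][:3,3];d=a-o;return o,d/np.linalg.norm(d)
    o,d=ray(f,u);q,e=ray(g,v)
    t=np.linalg.lstsq(np.c_[d,-e],q-o,rcond=None)[0];A=o+t[0]*d;B=q+t[1]*e
    return ((A+B)/2).round(4),np.linalg.norm(A-B).round(4)
print(tri('d2',(222,129.9),'s2',(203/1.667+165,93/1.667+100)))
# wrist camera view: project tip & known scene points
p=[.4999,-.0155,.2596]
print(tri('d2',(165+445/3.636,60+150/4.25),'s2',(128/1.667+165,30/1.667+100)))
print(proj('d2',[[.4999,-.0155,z] for z in(.2456,.2656,.2756)]),proj('s2',[[.4999,-.0155,z] for z in(.2456,.2656,.2756)]))
E
```

```text
(array([ 0.4993, -0.0109,  0.2737]), np.float64(0.0028))
(array([ 0.6283, -0.0243,  0.3567]), np.float64(0.0517))
[[223.69040103 140.09243313]
 [223.17937699 133.57886325]
 [222.91785052 130.24532782]] [[286.75328719 161.42548553]
 [287.38627844 156.32943179]
 [287.71304928 153.69704324]]
```

The crop shows the fingertip at about (185,218), clearly above the bar at (190,245). Triangulating from the earlier pair puts the tips about 14 mm above the reported TCP height, so the fingers never reached the bar and the contact was with the frame. I'll back off, lower, and try again.

Request:
send_rows([
  {"tx":-0.3,"ty":0,"tz":0,"turn":0,"grip":0},
  {"tx":-0.2,"ty":0,"tz":0.3,"turn":0,"grip":0},
  {"tx":-0.1,"ty":0,"tz":0.4,"turn":0,"grip":0},
  {"tx":0,"ty":0,"tz":0,"turn":0,"grip":0},
  {"tx":0,"ty":0,"tz":0,"turn":0,"grip":0},
])

```text
time: 6.88
position: [0.534, 0.1225, 0.0614]
tool_rot: [-2.334, -2.102, -0.001]
ft_force: [-0.1, -0.2, -0.4]
grip_width: 0.004
grip_force: 0.0
```

```bash
python3 -c "
from ch import *
st()"
```

```text
t 6.875 TCP chamber mm [-75.7   0.1] z 61.4 toolx yaw 84.03 tilt [ 0.     0.001 -1.   ] F [-0.2  0.1] -0.4 0.004178140328099338
```

Request:
send_rows([
  {"tx":0.1,"ty":0,"tz":0,"turn":-0.0,"grip":0},
  {"tx":0.08,"ty":0,"tz":0,"turn":0,"grip":0},
  {"tx":0,"ty":0,"tz":0,"turn":0,"grip":0},
])

```text
time: 7.25
position: [0.5354, 0.1318, 0.0617]
tool_rot: [2.334, 2.101, -0.0]
ft_force: [-0.1, -3.3, 1.7]
grip_width: 0.002
grip_force: 1.3
```

Request:
send_rows([
  {"tx":0.05,"ty":0,"tz":0,"turn":-0.0,"grip":0},
  {"tx":0.03,"ty":0,"tz":0,"turn":0,"grip":0},
  {"tx":0,"ty":0,"tz":0,"turn":0,"grip":0},
])

```text
time: 7.62
position: [0.5354, 0.132, 0.0609]
tool_rot: [2.335, 2.095, -0.009]
ft_force: [-1.2, -10.1, 3.4]
grip_width: 0.006
grip_force: 5.1
```

Request:
send_rows([
  {"tx":0.05,"ty":0,"tz":0,"turn":-0.0,"grip":0},
  {"tx":0.03,"ty":0,"tz":0,"turn":0,"grip":0},
  {"tx":0,"ty":0,"tz":0,"turn":0,"grip":0},
])

```text
time: 8.0
position: [0.5353, 0.1322, 0.0601]
tool_rot: [2.336, 2.091, -0.018]
ft_force: [-2.2, -17.7, 2.9]
grip_width: 0.005
grip_force: 8.7
```

Request:
send_rows([
  {"tx":0.1,"ty":0,"tz":0,"turn":0,"grip":0},
  {"tx":0.03,"ty":0,"tz":-0.1,"turn":0,"grip":0},
  {"tx":0,"ty":0,"tz":-0.1,"turn":0,"grip":0},
  {"tx":0,"ty":0,"tz":-0.1,"turn":0,"grip":0},
  {"tx":0,"ty":0,"tz":-0.1,"turn":0,"grip":0},
])

```text
time: 8.62
position: [0.535, 0.1323, 0.0807]
tool_rot: [2.338, 2.083, -0.033]
ft_force: [1.1, -26.6, -11.9]
grip_width: 0.004
grip_force: 13.1
```

```bash
python3 -c "
from ch import *
st();bar('d4')"
```

```text
t 8.625 TCP chamber mm [-65.9   0.1] z 80.7 toolx yaw 83.41 tilt [-0.009 -0.022 -1.   ] F [-26.4  -3.9] -11.9 0.00410591311982795
[ 77.  234.7 147.5 216.  253.  149.  138.  158. ] [ 57.  233.2 142.8 216.  253.  148.  133.  155. ]
```

The friction lift works: the bar rose about 5 px with Fz at -12 N. Continuing up.

Request:
send_rows([
  {"tx":0.04,"ty":0,"tz":-0.15,"turn":0,"grip":0},
  {"tx":0,"ty":0,"tz":-0.15,"turn":0,"grip":0},
  {"tx":0,"ty":0,"tz":-0.15,"turn":0,"grip":0},
  {"tx":0,"ty":0,"tz":-0.15,"turn":0,"grip":0},
  {"tx":0,"ty":0,"tz":-0.15,"turn":0,"grip":0},
  {"tx":0,"ty":0,"tz":-0.15,"turn":0,"grip":0},
])

```text
time: 9.43
position: [0.535, 0.1323, 0.1341]
tool_rot: [2.339, 2.079, -0.039]
ft_force: [-1.3, -31.5, -10.5]
grip_width: 0.002
grip_force: 15.0
```

```bash
sed -i 's/\[110:175,205:265\]/[60:175,205:265]/; s/+110/+60/g' ch.py; python3 -c "
from ch import *
st();bar('d5')
c,n=np.cos(C[2]),np.sin(C[2])
for h in (.085,.105,.135,.16,.185,.2):print(h,proj('d5',[[C[0]+c*-.045,C[1]+n*-.045,h]]))"
```

```text
t 9.425 TCP chamber mm [-65.9   0.1] z 134.1 toolx yaw 83.28 tilt [-0.011 -0.025 -1.   ] F [-31.5  -2.1] -10.5 0.0016390020171091234
[ 77.  234.7 147.5 216.  253.  149.  138.  158. ] [ 64.  233.  128.5 214.  252.  134.2 119.  143. ]
0.085 [[234.70734968 147.27688556]]
0.105 [[234.43631506 142.16272964]]
0.135 [[234.01687848 134.2480983 ]]
0.16 [[233.65496736 127.41868372]]
0.185 [[233.28121265 120.36551295]]
0.2 [[233.05103103 116.02159463]]
```

Request:
send_rows([
  {"tx":0,"ty":0,"tz":-0.15,"turn":0,"grip":0},
  {"tx":0,"ty":0,"tz":-0.15,"turn":0,"grip":0},
  {"tx":0,"ty":0,"tz":-0.15,"turn":0,"grip":0},
  {"tx":0,"ty":0,"tz":-0.15,"turn":0,"grip":0},
  {"tx":0,"ty":0,"tz":-0.12,"turn":0,"grip":0},
  {"tx":0,"ty":0,"tz":0,"turn":0,"grip":0},
])

```text
time: 10.22
position: [0.5348, 0.1331, 0.1783]
tool_rot: [2.34, 2.079, -0.04]
ft_force: [-5.0, -30.1, -3.5]
grip_width: 0.005
grip_force: 15.4
```

```bash
python3 -c "
from ch import *
st();bar('d6')"
```

```text
t 10.225 TCP chamber mm [-65.1   0.4] z 178.3 toolx yaw 83.25 tilt [-0.012 -0.025 -1.   ] F [-30.5   1.7] -3.5 0.005357974461614819
[ 77.  234.7 147.5 216.  253.  149.  138.  158. ] [ 63.  233.8 116.5 213.  252.  121.5 107.  130. ]
```

Request:
send_rows([
  {"tx":0,"ty":0,"tz":-0.08,"turn":0,"grip":0},
  {"tx":0,"ty":0,"tz":-0.08,"turn":0,"grip":0},
  {"tx":0,"ty":0,"tz":0,"turn":0,"grip":0},
])

```text
time: 10.65
position: [0.5372, 0.1538, 0.1927]
tool_rot: [-2.333, -2.103, -0.004]
ft_force: [-0.3, 0.5, 0.7]
grip_width: 0.006
grip_force: 0.0
```

```bash
python3 -c "
from ch import *
st();bar('d7')"
```

```text
t 10.65 TCP chamber mm [-44.2   0.2] z 192.7 toolx yaw 84.07 tilt [ 0.002  0.002 -1.   ] F [0.4 0.3] 0.7 0.005635309655838183
[ 77.  234.7 147.5 216.  253.  149.  138.  158. ] [ 77.  233.8 116.5 213.  252.  121.8 107.  130. ]
```

The bar row stays at 116.5, about 0.199 m, and the fingers slipped over the top when pushed further, so the sash is right up. Next I'll go to plate A with the fingers spread and try dragging it by light pressure from above, which keeps it sliding on the deck.

Request:
send_rows([
  {"tx":0,"ty":0,"tz":-0.4,"turn":0,"grip":0},
  {"tx":-0.85,"ty":0.2,"tz":-0.1,"turn":0,"grip":0},
  {"tx":-0.9,"ty":0.3,"tz":0,"turn":0,"grip":0.6},
  {"tx":-0.9,"ty":0.3,"tz":0,"turn":0,"grip":0.6},
  {"tx":-0.9,"ty":0.3,"tz":0.2,"turn":0,"grip":0.6},
  {"tx":-0.9,"ty":0.33,"tz":0.2,"turn":0,"grip":0.6},
  {"tx":0,"ty":0,"tz":0.9,"turn":0,"grip":0.6},
  {"tx":0,"ty":0,"tz":0.9,"turn":0,"grip":0.6},
  {"tx":0,"ty":0,"tz":0.68,"turn":0,"grip":0.6},
  {"tx":0,"ty":0,"tz":0,"turn":0,"grip":0.6},
])

```text
time: 11.95
position: [0.5916, -0.121, 0.0458]
tool_rot: [-2.329, -2.099, 0.005]
ft_force: [-0.5, 0.6, -0.3]
grip_width: 0.593
grip_force: 0.0
```

Request:
send_rows([
  {"tx":0,"ty":0,"tz":0.2,"turn":0,"grip":0.6},
  {"tx":0,"ty":0,"tz":0.1,"turn":0,"grip":0.6},
  {"tx":0,"ty":0,"tz":0,"turn":0,"grip":0.6},
])

```text
time: 12.32
position: [0.5947, -0.1228, 0.0318]
tool_rot: [2.335, 2.101, 0.001]
ft_force: [-0.1, 0.3, 0.1]
grip_width: 0.599
grip_force: 0.0
```

```bash
python3 -c "
from ch import *
st()"
```

```text
t 12.325 TCP chamber mm [-313.1  -86.6] z 31.8 toolx yaw 83.96 tilt [ 0.001 -0.    -1.   ] F [0.3 0.1] 0.1 0.5994420143498402
```

Request:
send_rows([
  {"tx":0,"ty":0,"tz":0.1,"turn":0,"grip":0.6},
  {"tx":0,"ty":0,"tz":0,"turn":0,"grip":0.6},
])

```text
time: 12.58
position: [0.594, -0.1228, 0.0249]
tool_rot: [-2.335, -2.101, 0.001]
ft_force: [-0.5, -0.1, 0.7]
grip_width: 0.6
grip_force: 0.0
```

Request:
send_rows([
  {"tx":0,"ty":0,"tz":0.07,"turn":0,"grip":0.6},
  {"tx":0,"ty":0,"tz":0,"turn":0,"grip":0.6},
])

```text
time: 12.82
position: [0.594, -0.1227, 0.0206]
tool_rot: [-2.335, -2.101, 0.001]
ft_force: [0.1, -0.3, -0.3]
grip_width: 0.601
grip_force: 0.0
```

Request:
send_rows([
  {"tx":0,"ty":0,"tz":0.07,"turn":0,"grip":0.6},
  {"tx":0,"ty":0,"tz":0,"turn":0,"grip":0.6},
])

```text
time: 13.08
position: [0.5945, -0.1228, 0.0196]
tool_rot: [2.335, 2.101, -0.002]
ft_force: [-7.4, 1.7, 16.6]
grip_width: 0.597
grip_force: 8.4
```

Request:
send_rows([
  {"tx":0,"ty":0,"tz":0.07,"turn":0,"grip":0.6},
  {"tx":0,"ty":0,"tz":0,"turn":0,"grip":0.6},
])

```text
time: 13.32
position: [0.5945, -0.1229, 0.0194]
tool_rot: [2.334, 2.1, -0.004]
ft_force: [-17.9, 1.6, 40.6]
grip_width: 0.6
grip_force: 20.3
```

```bash
python3 -c "
from ch import *
st()
snap('side','d8');snap('scene','s8')
a=cv2.imread('pics/d8.png')[130:280,210:360];b=cv2.imread('pics/s8.png')[70:220,200:350]
cv2.imwrite('pics/m8.png',np.hstack([cv2.resize(x,(400,400),interpolation=2) for x in(a,b)]))"
```

```text
t 13.325 TCP chamber mm [-313.2  -86.5] z 19.4 toolx yaw 83.95 tilt [-0.001 -0.003 -1.   ] F [-0.4 17.9] 40.6 0.600304655167355
```

View pics/m8.png

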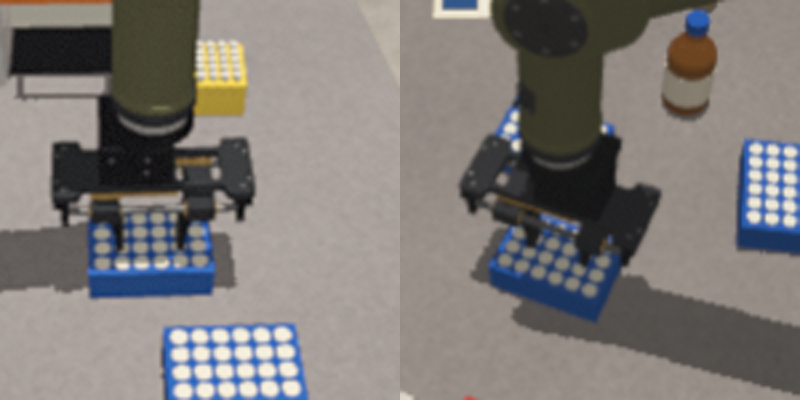

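The views show both fingers resting on plate A's wells (about (150,240) in the left crop). Contact gives 40 N, so I'll ease off and test a short drag.

Request:
send_rows([
  {"tx":0,"ty":0,"tz":-0.07,"turn":0,"grip":0.6},
  {"tx":0,"ty":-0.1,"tz":0,"turn":0,"grip":0.6},
  {"tx":0,"ty":-0.1,"tz":0,"turn":0,"grip":0.6},
  {"tx":0,"ty":-0.1,"tz":0,"turn":0,"grip":0.6},
  {"tx":0,"ty":-0.1,"tz":0,"turn":0,"grip":0.6},
  {"tx":0,"ty":0,"tz":0,"turn":0,"grip":0.6},
])

```text
time: 14.18
position: [0.5748, -0.1209, 0.0199]
tool_rot: [2.33, 2.096, 0.009]
ft_force: [3.2, 0.2, 9.1]
grip_width: 0.595
grip_force: 4.6
```

```bash
cat >> ch.py <<'E'
def blue(f,n,box):
    snap(n,f)
    def r(g):
        x0,y0,x1,y1=box;h=cv2.cvtColor(cv2.imread(f'pics/{g}.png'),cv2.COLOR_BGR2HSV)[y0:y1,x0:x1]
        m=(abs(h[...,0].astype(int)-110)<12)&(h[...,1]>150)
        y,x=np.nonzero(m);return len(x),x.mean().round(1)+x0,y.mean().round(1)+y0,x.min()+x0,x.max()+x0,y.min()+y0,y.max()+y0
    print(r('d0'),r(f))
E
python3 -c "
from ch import *
st();blue('d9','side',(200,190,320,245))"
```

```text
t 14.175 TCP chamber mm [-313.3  -66.7] z 19.9 toolx yaw 83.96 tilt [ 0.009 -0.002 -1.   ] F [ 0.6 -3.2] 9.1 0.5954745741681514
(513, np.float64(266.1), np.float64(232.6), np.int64(243), np.int64(289), np.int64(209), np.int64(240)) (514, np.float64(265.6), np.float64(232.8), np.int64(243), np.int64(289), np.int64(213), np.int64(240))
```

The plate didn't move: the fingers slid over its top. So I'll push it sideways on its face instead.

Request:
send_rows([
  {"tx":0,"ty":0,"tz":-0.5,"turn":0,"grip":0},
  {"tx":0,"ty":0.62,"tz":0,"turn":0,"grip":0},
  {"tx":0,"ty":0.62,"tz":0,"turn":0,"grip":0},
  {"tx":0,"ty":0.62,"tz":0,"turn":0,"grip":0},
  {"tx":0,"ty":0,"tz":0.6,"turn":0,"grip":0},
  {"tx":0,"ty":0,"tz":0.4,"turn":0,"grip":0},
  {"tx":0,"ty":0,"tz":0,"turn":0,"grip":0},
])

```text
time: 15.1
position: [0.6785, -0.1317, -0.0164]
tool_rot: [-2.332, -2.098, 0.006]
ft_force: [0.2, -1.3, 1.1]
grip_width: 0.009
grip_force: 0.0
```

```bash
python3 -c "
from ch import *
st()"
```

```text
t 15.1 TCP chamber mm [-312.9 -170.9] z -16.4 toolx yaw 83.97 tilt [-0.006  0.001 -1.   ] F [-1.3 -0.3] 1.1 0.009342417191322939
```

Request:
send_rows([
  {"tx":0,"ty":-0.14,"tz":-0.08,"turn":0,"grip":0},
  {"tx":0,"ty":-0.15,"tz":0,"turn":0,"grip":0},
  {"tx":0,"ty":-0.15,"tz":0,"turn":0,"grip":0},
  {"tx":0,"ty":-0.15,"tz":0,"turn":0,"grip":0},
  {"tx":0,"ty":-0.15,"tz":0,"turn":0,"grip":0},
  {"tx":0,"ty":-0.15,"tz":0,"turn":0,"grip":0},
  {"tx":0,"ty":-0.15,"tz":0,"turn":0,"grip":0},
  {"tx":0,"ty":-0.15,"tz":0,"turn":0,"grip":0},
  {"tx":0,"ty":-0.15,"tz":0,"turn":0,"grip":0},
  {"tx":0,"ty":-0.2,"tz":0,"turn":0,"grip":0},
  {"tx":0,"ty":0.2,"tz":0,"turn":0,"grip":0},
  {"tx":0,"ty":0,"tz":-1,"turn":0,"grip":0},
])

```text
time: 16.6
position: [0.5967, -0.1231, 0.0462]
tool_rot: [-2.327, -2.093, 0.011]
ft_force: [1.3, -0.8, 0.8]
grip_width: 0.004
grip_force: 0.0
```

```bash
cat >> ch.py <<'E'
def rects(f,z=.0):
    # blue blobs in scene image; outline incl. sides -> print boxPoints
    h=cv2.cvtColor(cv2.imread(f'pics/{f}.png'),cv2.COLOR_BGR2HSV)
    m=((abs(h[...,0].astype(int)-110)<14)&(h[...,1]>120)).astype(np.uint8)
    m=cv2.morphologyEx(m,cv2.MORPH_CLOSE,np.ones((7,7),np.uint8))
    for c in cv2.findContours(m,0,2)[0]:
        if cv2.contourArea(c)>500:
            yield cv2.convexHull(c)[:,0].astype(float)
def W(p,L):
    c,s=np.cos(p[2]),np.sin(p[2]);L=np.array(L,float)
    return np.c_[p[0]+c*L[:,0]-s*L[:,1],p[1]+s*L[:,0]+c*L[:,1],L[:,2]]
def fitplate(fs,p0):
    # fit block silhouette hull in each image f by mask moments/IoU
    from scipy.optimize import minimize
    box=[[a*.043,b*.0635,z] for a in(-1,1) for b in(-1,1) for z in(0,.042)]
    tg=[]
    for f in fs:
        u0=proj(f,[[p0[0],p0[1],.02]])[0]
        H=min(rects(f),key=lambda h:np.linalg.norm(h.mean(0)-u0))
        k=4;M=np.zeros((384*k,512*k),np.uint8);cv2.fillPoly(M,[((H+.5)*k).astype(int)],1);tg.append((f,M))
    def cost(p):
        e=0
        for f,M in tg:
            q=cv2.convexHull(((proj(f,W(p,box))+.5)*4).astype(np.float32)).astype(int)
            N=np.zeros_like(M);cv2.fillPoly(N,[q],1);e+=(N!=M).sum()/M.sum()
        return e
    r=min((minimize(cost,p0,method='Nelder-Mead',options=dict(initial_simplex=np.array(p0)+d*np.array([[0,0,0],[.012,0,0],[0,.012,0],[0,0,.1]]),xatol=1e-4)) for d in(1,-1)),key=lambda r:r.fun)
    p=r.x;c,s=np.cos(C[2]),np.sin(C[2]);d=p[:2]-C[:2]
    print('plate',p.round(4),'chamber mm',(1e3*(c*d[0]+s*d[1])).round(1),(1e3*(-s*d[0]+c*d[1])).round(1),'rel yaw',np.degrees(p[2]-C[2]).round(1),'cost',round(r.fun,3));return p
E
python3 -c "
from ch import *
st();snap('side','d10');snap('scene','s10')
print('A start');fitplate(['d0','s0'],[.594,-.116,1.48])
print('C');fitplate(['d0','s0'],[.38,-.28,.0])
print('A now');fitplate(['d10','s10'],[.51,-.107,1.48]);fitplate(['d10'],[.51,-.107,1.48])
"
```

```text
t 16.6 TCP chamber mm [-313.2  -88.7] z 46.2 toolx yaw 83.94 tilt [-0.013  0.004 -1.   ] F [-0.7 -1.4] 0.8 0.0035963514764324298
A start
plate [ 0.5958 -0.1145  1.4931] chamber mm -304.7 -86.8 rel yaw 1.7 cost 0.204
C
plate [ 0.3783 -0.2779  0.1327] chamber mm -490.5 111.8 rel yaw -76.2 cost 0.178
A now
plate [ 0.5128 -0.1057  1.4288] chamber mm -304.9 -3.4 rel yaw -2.0 cost 0.241
plate [ 0.5132 -0.1022  1.4378] chamber mm -301.4 -3.4 rel yaw -1.4 cost 0.145
```

A now sits at chamber y ≈ -3 mm, about 2° off in yaw. Next I'll go behind it with the fingers fully spread and push it toward the doorway.

Request:
send_rows([
  {"tx":-0.6,"ty":-0.7,"tz":0,"turn":0,"grip":1},
  {"tx":-0.55,"ty":-0.73,"tz":0,"turn":0,"grip":1},
  {"tx":0,"ty":0,"tz":0.5,"turn":0,"grip":1},
  {"tx":0,"ty":0,"tz":0.44,"turn":0,"grip":1},
  {"tx":0,"ty":0,"tz":0,"turn":0,"grip":1},
])

```text
time: 17.32
position: [0.5064, -0.1823, -0.0072]
tool_rot: [-2.331, -2.098, 0.004]
ft_force: [-0.4, 0.0, -0.1]
grip_width: 0.49
grip_force: 0.0
```

```bash
python3 -c "
from ch import *
st()"
```

```text
t 17.325 TCP chamber mm [-381.7   -5.3] z -7.2 toolx yaw 83.96 tilt [-0.005  0.003 -1.   ] F [-0.   0.4] -0.1 0.4900856659127391
```

Request:
send_rows([
  {"tx":0.2,"ty":0,"tz":0,"turn":0,"grip":1},
  {"tx":0.2,"ty":0,"tz":0,"turn":0,"grip":1},
  {"tx":0.2,"ty":-0.04,"tz":0,"turn":0,"grip":1},
  {"tx":0.3,"ty":-0.04,"tz":0,"turn":0,"grip":1},
  {"tx":0.35,"ty":0,"tz":0,"turn":0,"grip":1},
  {"tx":0.35,"ty":0,"tz":0,"turn":0,"grip":1},
  {"tx":0.35,"ty":0,"tz":0,"turn":0,"grip":1},
  {"tx":0.35,"ty":0,"tz":0,"turn":0,"grip":1},
  {"tx":0.35,"ty":0,"tz":0,"turn":0,"grip":1},
  {"tx":0.35,"ty":0,"tz":0,"turn":0,"grip":1},
  {"tx":0.3,"ty":0,"tz":0,"turn":0,"grip":1},
  {"tx":0.2,"ty":0,"tz":0,"turn":0,"grip":1},
])

```text
time: 18.82
position: [0.5258, 0.0279, -0.0046]
tool_rot: [2.334, 2.103, -0.001]
ft_force: [-0.4, -2.4, 1.0]
grip_width: 0.996
grip_force: 1.2
```

```bash
python3 -c "
from ch import *
st();snap('scene','s11');snap('side','d11');fitplate(['s11','d11'],[.52,.03,1.46]);fitplate(['s11'],[.52,.03,1.46])"
```

```text
t 18.825 TCP chamber mm [-170.7   -1.9] z -4.6 toolx yaw 84.06 tilt [-0. -0. -1.] F [-2.4  0.1] 1.0 0.9961191491403744
plate [0.5267 0.049  1.345 ] chamber mm -149.6 -0.6 rel yaw -6.8 cost 2.503
plate [0.521  0.0459 1.1614] chamber mm -153.3 4.8 rel yaw -17.3 cost 0.81
```

Request:
send_rows([
  {"tx":0.2,"ty":0,"tz":0,"turn":0,"grip":1},
  {"tx":0.25,"ty":0,"tz":0,"turn":0,"grip":1},
  {"tx":0.25,"ty":0,"tz":0,"turn":0,"grip":1},
  {"tx":0.2,"ty":0,"tz":0,"turn":0,"grip":1},
  {"tx":0.15,"ty":0,"tz":0,"turn":0,"grip":1},
  {"tx":0.1,"ty":0,"tz":0,"turn":0,"grip":1},
  {"tx":0,"ty":0,"tz":0,"turn":0,"grip":1},
])

```text
time: 19.8
position: [0.5335, 0.0958, -0.0048]
tool_rot: [-2.334, -2.102, -0.001]
ft_force: [0.7, 0.0, 0.8]
grip_width: 1.002
grip_force: 0.0
```

```bash
python3 -c "
from ch import *
st();snap('scene','s12');snap('side','d12');bar('d13')
a=cv2.imread('pics/d12.png')[30:190,170:330];b=cv2.imread('pics/s12.png')[140:340,165:365]
cv2.imwrite('pics/m12.png',np.hstack([cv2.resize(x,(400,400),interpolation=2) for x in(a,b)]))"
```

```text
t 19.8 TCP chamber mm [-102.4   -2.4] z -4.8 toolx yaw 84.0 tilt [ 0.     0.001 -1.   ] F [ 0.1 -0.7] 0.8 1.001606065983525
[ 77.  234.7 147.5 216.  253.  149.  138.  158. ] [ 20.  237.6 116.6 213.  252.  120.6 107.  130. ]
```

View pics/m12.png

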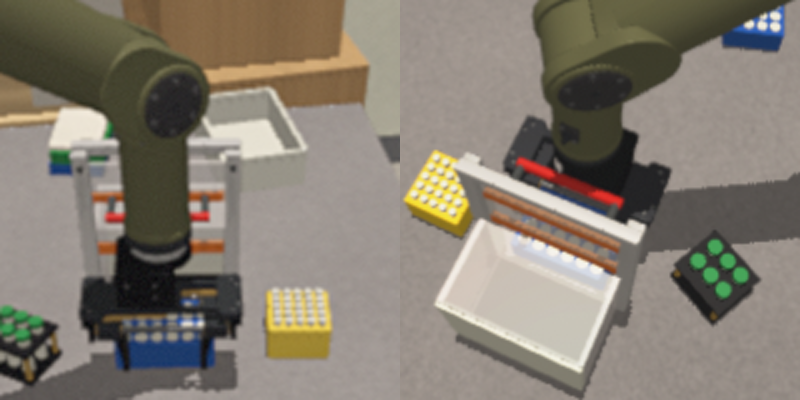

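Last view: A sits straight in the doorway with one well row inside, and the sash is up with its red bar just ahead of the gripper. With the tool down, the body can't pass under the bar and header to push the last ~110 mm, so I need a longer pusher. The spare plate C, held by one end, can be a 127 mm ram. I'll locate C and the bottle precisely by image code, having used up my picture views.

Request:
send_rows([
  {"tx":-0.5,"ty":0,"tz":0,"turn":0,"grip":1},
  {"tx":-0.5,"ty":0,"tz":-0.7,"turn":0,"grip":1},
  {"tx":-0.4,"ty":0,"tz":-0.8,"turn":0,"grip":1},
  {"tx":-0.6,"ty":0,"tz":-0.8,"turn":0,"grip":1},
])

```text
time: 20.45
position: [0.5206, -0.0245, 0.1347]
tool_rot: [-2.334, -2.103, -0.001]
ft_force: [1.7, -1.0, -0.6]
grip_width: 1.003
grip_force: 0.0
```

```bash
cat >> ch.py <<'E'
def wells(f,p0,rad=.085):
    im=cv2.cvtColor(cv2.imread(f'pics/{f}.png'),cv2.COLOR_BGR2HSV);k=6
    u0=proj(f,[[p0[0],p0[1],.042]])[0];e=np.abs(proj(f,[[p0[0]+rad,p0[1],.042],[p0[0],p0[1]+rad,.042]])-u0).max()
    x0,y0=np.maximum((u0-e).astype(int),0);x1,y1=(u0+e).astype(int)
    g=cv2.resize(im[y0:y1,x0:x1],None,fx=k,fy=k,interpolation=cv2.INTER_CUBIC)
    m=((g[...,1]<80)&(g[...,2]>150)).astype(np.uint8)
    n,l,s,c=cv2.connectedComponentsWithStats(m)
    a=s[1:,4];ok=(a>.4*np.median(a[a>40]))&(a<2.2*np.median(a[a>40]));uv=(c[1:][ok]+.5)/k-.5+[x0,y0]
    P=pt(f,uv,.042)[:,:2]
    P=P[np.linalg.norm(P-p0[:2],axis=1)<rad];mu=P.mean(0);_,sv,V=np.linalg.svd(P-mu)
    print(f,len(P),mu.round(4),'long axis deg',np.degrees(np.arctan2(V[0,1],V[0,0])).round(2),'span',sv.round(3));return P
E
python3 - <<'E'
from ch import *
st()
for n,p in(('C',[.379,-.278]),('A',[.595,-.116])):
    for f in('d0','s0'):wells(f,np.array(p))
print('bottle base side',pt('d0',np.array([392,536])*.64,0),'cap',pt('d0',np.array([392,472])*.64,.135),'scene cap',pt('s0',np.array([487,122])*.64,.135))
E
```

```text
t 20.45 TCP chamber mm [-223.4   -2.4] z 134.7 toolx yaw 84.03 tilt [ 0.001  0.001 -1.   ] F [-0.8 -1.8] -0.6 1.0031648159748685
d0 8 [ 0.3293 -0.2973] long axis deg -23.28 span [0.122 0.076]
s0 4 [ 0.3787 -0.278 ] long axis deg -171.05 span [0.044 0.   ]
d0 1 [ 0.5277 -0.1408] long axis deg 0.0 span [0.]
s0 1 [ 0.5946 -0.1161] long axis deg 0.0 span [0.]
bottle base side [[ 0.51242353 -0.4333777   0.        ]] cap [[ 0.51732437 -0.40644401  0.135     ]] scene cap [[ 0.51356459 -0.405318    0.135     ]]
```

Request:
send_rows([
  {"tx":-0.8,"ty":-0.31,"tz":0,"turn":0,"grip":1},
  {"tx":-0.8,"ty":-0.31,"tz":0,"turn":0,"grip":1},
  {"tx":-0.8,"ty":-0.31,"tz":0,"turn":0,"grip":1},
  {"tx":-0.8,"ty":-0.31,"tz":0,"turn":0,"grip":1},
  {"tx":-0.8,"ty":-0.31,"tz":0,"turn":0,"grip":1},
  {"tx":-0.8,"ty":-0.31,"tz":0.2,"turn":0,"grip":1},
  {"tx":0,"ty":0,"tz":0.2,"turn":-0.9,"grip":1},
  {"tx":0,"ty":0,"tz":0.2,"turn":-0.85,"grip":1},
  {"tx":0,"ty":0,"tz":0,"turn":0,"grip":1},
])

```text
time: 21.58
position: [0.3787, -0.2988, 0.0964]
tool_rot: [-2.063, -2.367, -0.0]
ft_force: [0.1, -0.1, 0.2]
grip_width: 1.002
grip_force: 0.0
```

```bash
python3 - <<'E'
from ch import *
s=st();print(s['position']);snap('wrist','w3')
im=cv2.imread('pics/w3.png');h=cv2.cvtColor(im,cv2.COLOR_BGR2HSV)
b=((abs(h[...,0].astype(int)-110)<14)&(h[...,1]>120)).astype(np.uint8)
print('blue px',b.sum(),cv2.boundingRect(b))
# top face mask = blue+white wells inside; print coarse map
g=cv2.resize(im,(64,48),interpolation=cv2.INTER_AREA);hh=cv2.cvtColor(g,cv2.COLOR_BGR2HSV)
for r in range(0,48):
    print(''.join('B' if abs(int(p[0])-110)<14 and p[1]>110 else 'W' if p[2]>190 and p[1]<60 else '#' if p[2]<50 else '.' for p in hh[r]))
E
```

```text
t 21.575 TCP chamber mm [-511.3  109.2] z 96.4 toolx yaw 97.85 tilt [-0.001  0.001 -1.   ] F [-0.1 -0.1] 0.2 1.0021897801526083
[ 0.37867855 -0.29876896  0.09638354]
blue px 10133 (67, 103, 445, 280)
......................WWWWWWWWWWWWWWWW.WWWWWWWWWWW..............
.......................WWWWWWWWWWWWWWWWWWWWWWWWWWWWWWW.W........
........................WWWWWWWWWWWWWWWWWWWWWWWWWWWWWWW.W.......
..WW.....................WWWWWWWWWWWWWWWWWWWWWWWWWWWWWW.W.......
..WW.WW...................WWWWWWWWWWWWWWWWWWWWWWWWWWW.WWWWW.....
.WWW.W.....................WWWWWWWWWWWWWWWWWWWWWWWWWWWWWWWWWW...
..W.WW.W....................WWWWWWWWWWWWWWWWWWWWWWWWWWWWWWWW....
..WWWW.W.....................WWWWWWWWWWWWWWWWWWWWWWWWWWWWWWWWW..
.WWWWWWWW..W..................WWWWWWWWWWWWWWWWWWWWWWWWWWWWWWWW..
.WWWWWWWW..WW..................WWWWWWWWWWWWWWWWWWWWWWWWWWWWWW.WW
WWWWWWWWWWWWWW..................WWWWWWWWWWWWWWWWWWWWWWWWWWWWW.WW
WWWWWWWWWWWWWWW...................WWWWWWWWWWWWWWWWWWWWWWWWWWWWWW
WWWWWWWWWWWWWWWW........................WWWWWWWWWWWWWWWWWWWWWW.W
WWWWWWWWWWWWWWWWWW.........BBBBBBBBBBBB.WWWWWWWWWWWWWWW
[... 1519 characters left out ...]
#######.WWWWWWWWWWWWWWWWWWWW....#####...###.....##
####################.WWWWWWWWWWWWWWWWWWWWWW...########.....#####
###################.WWWWWWWWWW..................................
##################.WWWWWWWWWWW..................................
##################..............................................
################################################################
################################################################
################################################################
################################################################
################################################################
################################################################
```

```bash
cat >> ch.py <<'E'
def midline(f,rows=range(112,238,4)):
    im=cv2.GaussianBlur(cv2.imread(f'pics/{f}.png'),(3,3),0).astype(float);S=im[...,0]-im[...,2] # blue-red
    d=ctrl.get_image('wrist');K,D,T=(np.array(d[k]) for k in('K','dist','T_tool_cam'))
    L=[];Rr=[]
    for r in rows:
        v=np.nonzero(S[r,150:350]>55)[0]+150
        if len(v)<5:continue
        def sub(i,sg):
            a,b=S[r,i],S[r,i+sg];return i+sg*(a-55)/(a-b) if a!=b else i
        L.append((sub(v[0],-1),r));Rr.append((sub(v[-1],1),r))
    def ray(u):
        n=cv2.undistortPoints(np.array(u,float).reshape(-1,1,2),K,D)[:,0];return np.c_[n,np.ones(len(n))]@T[:3,:3].T
    def at(z,u):
        r=ray(u);return T[:3,3]+r*((z-T[2,3])/r[:,2])[:,None]
    def fit(z):
        o=[]
        for u in(L,Rr):
            p=at(z,u);k=np.ones(len(p),bool)
            for _ in range(4):
                c=np.polyfit(p[k,0],p[k,1],1);e=p[:,1]-np.polyval(c,p[:,0]);k=abs(e)<max(.0012,1.5*np.median(abs(e)))
            o.append((c,k.sum(),p[k,0].min(),p[k,0].max()))
        return o
    from scipy.optimize import brentq
    wid=lambda z:abs(np.polyval(fit(z)[0][0],.02)-np.polyval(fit(z)[1][0],.02))
    z=brentq(lambda z:wid(z)-.086,-.02,.2);o=fit(z)
    print('top z in tool',z.round(4),'n',o[0][1],o[1][1],'mid y@x=0,-.03,.05 mm',[((np.polyval(o[0][0],x)+np.polyval(o[1][0],x))*500).round(2) for x in(0,-.03,.05)],'edge slopes deg',np.degrees(np.arctan([o[0][0][0],o[1][0][0]])).round(2))
    # far end of plate along centre column
    c=264;col=S[60:160,216:312].max(1);r=np.nonzero(col>55)[0][0]+60;print('far edge tool x',at(z,[(c,r)])[0].round(4),'row',r)
E
python3 -c "
from ch import *
midline('w3')"
```

```text
Traceback (most recent call last):
  File "ch.py", line 89, in midline
    print('top z in tool',z.round(4),'n',o[0][1],o[1][1],'mid y@x=0,-.03,.05 mm',[((np.polyval(o[0][0],x)+np.polyval(o[1][0],x))*500).round(2) for x in(0,-.03,.05)],'edge slopes deg',np.degrees(np.arctan([o[0][0][0],o[1][0][0]])).round(2))
                          ^^^^^^^
AttributeError: 'float' object has no attribute 'round'
```

```bash
sed -i "s/z.round(4),'n'/round(z,4),'n'/" ch.py; python3 -c "
from ch import *
midline('w3')"
```

```text
top z in tool 0.0572 n 32 32 mid y@x=0,-.03,.05 mm [np.float64(4.63), np.float64(5.28), np.float64(3.57)] edge slopes deg [-1.24 -1.21]
far edge tool x [0.0812 0.0029 0.0572] row 103
```

```bash
python3 - <<'E'
from ch import *
im=cv2.GaussianBlur(cv2.imread('pics/w3.png'),(3,3),0).max(2).astype(int)
d=ctrl.get_image('wrist');K,D,T=(np.array(d[k]) for k in('K','dist','T_tool_cam'));print(K[0,2],K[0,0])
for r in range(226,256,4):
    v=np.nonzero(im[r]<75)[0];l=v[(v>140)&(v<205)];q=v[(v>320)&(v<400)]
    if len(l) and len(q):
        e=[(l.max()+.5,r),(q.min()-.5,r),(l.min()-.5,r),(q.max()+.5,r)]
        n=cv2.undistortPoints(np.array(e,float).reshape(-1,1,2),K,D)[:,0];ry=np.c_[n,np.ones(4)]@T[:3,:3].T
        p=T[:3,3]+ry*((-.022-T[2,3])/ry[:,2])[:,None]
        # depth s.t. gap 87mm
        w=(ry[1]/ry[1,2]-ry[0]/ry[0,2])[1];z=T[2,3]+.087/w;m=(T[:3,3]+(ry[0]/ry[0,2]+ry[1]/ry[1,2])/2*(.087/w))
        print(r,np.round([x[0] for x in e]),(p[:,1]*1e3).round(1),'x',(p[0,0]*1e3).round(1),'z87',round(z,4),'mid',(m*1e3).round(2))
E
```

```text
261.801332905555 284.8438397115907
226 [190. 334. 176. 348.] [-43.5  45.9 -52.8  55.2] x 7.4 z87 -0.0263 mid [  9.27   1.21 -26.35]
230 [190. 334. 172. 352.] [-43.7  46.1 -54.9  57.3] x 4.7 z87 -0.027 mid [  6.94   1.21 -27.05]
234 [190. 332. 170. 354.] [-43.9  45.7 -57.1  59.5] x 1.9 z87 -0.0266 mid [  4.08   0.9  -26.64]
238 [192. 332. 166. 358.] [-43.4  45.9 -59.2  61.6] x -0.9 z87 -0.0262 mid [  1.18   1.21 -26.21]
242 [192. 332. 162. 362.] [-43.6  46.  -62.   64.4] x -3.7 z87 -0.0269 mid [ -1.18   1.2  -26.92]
246 [192. 332. 158. 366.] [-43.8  45.6 -65.5  67.2] x -6.5 z87 -0.0265 mid [ -4.14   0.89 -26.5 ]
250 [192. 332. 152. 370.] [-43.4  45.8 -69.   70.7] x -9.3 z87 -0.0261 mid [ -7.14   1.2  -26.07]
254 [192. 332. 148. 376.] [-44.2  46.  -72.5  74.2] x -12.2 z87 -0.0279 mid [ -8.91   0.89 -27.92]
```

Wrist view measurements: C's width fits at the right height, its midline is 4.4 mm from the finger centre, and it is 1.2° off in yaw. I'll align to it.

Request:
send_rows([
  {"tx":-0.36,"ty":0.04,"tz":0.1,"turn":0,"grip":1},
  {"tx":-0.35,"ty":0.033,"tz":0.1,"turn":-0.153,"grip":1},
  {"tx":0,"ty":0,"tz":0,"turn":0,"grip":1},
  {"tx":0,"ty":0,"tz":0,"turn":0,"grip":1},
])

```text
time: 22.28
position: [0.3899, -0.3399, 0.0855]
tool_rot: [-2.037, -2.392, -0.0]
ft_force: [0.8, -0.2, 0.1]
grip_width: 1.002
grip_force: 0.0
```

```bash
python3 -c "
from ch import *
st();snap('wrist','w4');midline('w4',range(60,230,5))"
```

```text
t 22.275 TCP chamber mm [-551.    93.6] z 85.5 toolx yaw 99.17 tilt [ 0.  0. -1.] F [-0.1 -0.8] 0.1 1.001971151462229
top z in tool 0.0458 n 30 30 mid y@x=0,-.03,.05 mm [np.float64(0.21), np.float64(0.23), np.float64(0.16)] edge slopes deg [-0.07 -0.03]
far edge tool x [0.1115 0.0028 0.0458] row 60
```

Request:
send_rows([
  {"tx":0,"ty":-0.015,"tz":0.5,"turn":0,"grip":1},
  {"tx":0,"ty":0,"tz":0.48,"turn":0,"grip":1},
  {"tx":0,"ty":0,"tz":0,"turn":0,"grip":1},
  {"tx":0,"ty":0,"tz":0.12,"turn":0,"grip":1},
  {"tx":0,"ty":0,"tz":0.05,"turn":0,"grip":1},
  {"tx":0,"ty":0,"tz":0,"turn":0,"grip":1},
])

```text
time: 23.12
position: [0.3891, -0.341, 0.0166]
tool_rot: [2.036, 2.391, -0.0]
ft_force: [0.3, 0.4, 0.1]
grip_width: 1.003
grip_force: 0.0
```

```bash
python3 -c "
from ch import *
s=st();print(s['torque'],s['ft_force'],s['position'])"
```

```text
t 23.125 TCP chamber mm [-552.2   94.3] z 16.6 toolx yaw 99.18 tilt [ 0.001 -0.001 -1.   ] F [ 0.5 -0.2] 0.1 1.0028762772413862
[-0.01381462 -0.11187276  0.03261863] [0.28670539 0.44806315 0.06682387] [ 0.38914046 -0.34104272  0.01664023]
```

Request:
send_rows([
  {"tx":0,"ty":0,"tz":0.08,"turn":0,"grip":1},
  {"tx":0,"ty":0,"tz":0.05,"turn":0,"grip":1},
  {"tx":0,"ty":0,"tz":0,"turn":0,"grip":1},
])

```text
time: 23.5
position: [0.3887, -0.3406, 0.008]
tool_rot: [-2.036, -2.392, -0.0]
ft_force: [0.4, -0.1, 0.7]
grip_width: 0.998
grip_force: 0.0
```

Request:
send_rows([
  {"tx":0,"ty":0,"tz":0.15,"turn":0,"grip":1},
  {"tx":0,"ty":0,"tz":0.1,"turn":0,"grip":1},
  {"tx":0,"ty":0,"tz":0,"turn":0,"grip":0.9},
  {"tx":0,"ty":0,"tz":0,"turn":0,"grip":0.9},
], newtons=50)

```text
time: 24.0
position: [0.3885, -0.3406, -0.0071]
tool_rot: [-2.036, -2.392, 0.0]
ft_force: [0.5, -0.3, -1.5]
grip_width: 0.98
grip_force: 50.0
```

```bash
python3 -c "
from ch import *
s=st();print(s['torque'],s['ft_force'],s['grip_force'])"
```

```text
t 24.0 TCP chamber mm [-551.8   95. ] z -7.1 toolx yaw 99.19 tilt [-0.001  0.    -1.   ] F [-0.2 -0.5] -1.5 0.9795443826003967
[-0.14116167 -0.18153787 -0.06082761] [ 0.48866448 -0.26262362 -1.54901519] 49.99823100864887
```

The ram plate C is gripped at 85 mm opening and 50 N. I'll carry it just above the deck to behind A.

Request:
send_rows([
  {"tx":0,"ty":0,"tz":-0.15,"turn":0,"grip":0.9},
  {"tx":0.2,"ty":0.12,"tz":0,"turn":0,"grip":0.9},
  {"tx":0.42,"ty":0.27,"tz":0,"turn":0,"grip":0.9},
  {"tx":0.45,"ty":0.28,"tz":0,"turn":0,"grip":0.9},
  {"tx":0.45,"ty":0.28,"tz":0,"turn":0,"grip":0.9},
  {"tx":0.45,"ty":0.28,"tz":0,"turn":0,"grip":0.9},
  {"tx":0.45,"ty":0.28,"tz":0,"turn":0,"grip":0.9},
  {"tx":0.45,"ty":0.28,"tz":0,"turn":0,"grip":0.9},
  {"tx":0.45,"ty":0.28,"tz":0,"turn":0,"grip":0.9},
  {"tx":0.45,"ty":0.28,"tz":0,"turn":0,"grip":0.9},
  {"tx":0.45,"ty":0.28,"tz":0,"turn":0,"grip":0.9},
  {"tx":0.37,"ty":0.27,"tz":0,"turn":0,"grip":0.9},
], newtons=60)

```text
time: 25.5
position: [0.5168, -0.0387, 0.0026]
tool_rot: [2.034, 2.394, 0.0]
ft_force: [-0.4, -0.5, -2.0]
grip_width: 0.981
grip_force: 60.0
```

Request:
send_rows([
  {"tx":0,"ty":0,"tz":0,"turn":0.64,"grip":0.9},
  {"tx":0,"ty":0,"tz":0,"turn":0.64,"grip":0.9},
  {"tx":0,"ty":0,"tz":0,"turn":0.63,"grip":0.9},
  {"tx":0,"ty":0,"tz":0,"turn":0,"grip":0.9},
  {"tx":0,"ty":0,"tz":0,"turn":0,"grip":0.9},
])

```text
time: 26.12
position: [0.5165, -0.0407, 0.0024]
tool_rot: [2.334, 2.102, -0.0]
ft_force: [0.1, -0.4, -2.2]
grip_width: 0.98
grip_force: 60.0
```

```bash
python3 - <<'E'
from ch import *
s=st();print(s['grip_force']);snap('wrist','w5');midline('w5',range(100,230,5))
S=cv2.imread('pics/w5.png').astype(int);S=S[...,0]-S[...,2]
print([(r,int((S[r,180:350]>55).sum())) for r in range(0,260,10)])
E
```

```text
t 26.125 TCP chamber mm [-2.398e+02 -1.000e-01] z 2.4 toolx yaw 84.02 tilt [-0. -0. -1.] F [-0.4 -0.2] -2.2 0.9804591451300098
59.99817492440343Traceback (most recent call last):
  File "<stdin>", line 2, in <module>
  File "ch.py", line 88, in midline
    z=brentq(lambda z:wid(z)-.086,-.02,.2);o=fit(z)
    r = _zeros._brentq(f, a, b, xtol, rtol, maxiter, args, full_output, disp)
ValueError: f(a) and f(b) must have different signs
```

Request:
send_rows([
  {"tx":0.15,"ty":0,"tz":0.11,"turn":0,"grip":0.9},
  {"tx":0.2,"ty":0,"tz":0,"turn":0,"grip":0.9},
  {"tx":0.2,"ty":0,"tz":0,"turn":0,"grip":0.9},
  {"tx":0.2,"ty":0,"tz":0,"turn":0,"grip":0.9},
  {"tx":0.2,"ty":0,"tz":0,"turn":0,"grip":0.9},
  {"tx":0.2,"ty":0,"tz":0,"turn":0,"grip":0.9},
  {"tx":0.2,"ty":0,"tz":0,"turn":0,"grip":0.9},
  {"tx":0.2,"ty":0,"tz":0,"turn":0,"grip":0.9},
  {"tx":0.2,"ty":0,"tz":0,"turn":0,"grip":0.9},
  {"tx":0.2,"ty":0,"tz":0,"turn":0,"grip":0.9},
])

```text
time: 27.48
position: [0.5291, 0.0759, -0.0043]
tool_rot: [2.336, 2.1, -0.0]
ft_force: [-0.5, -1.4, -4.1]
grip_width: 0.98
grip_force: 60.0
```

```bash
python3 -c "
from ch import *
s=st();print(s['grip_force'],s['torque'])"
```

```text
t 27.475 TCP chamber mm [-1.226e+02 -1.000e-01] z -4.3 toolx yaw 83.9 tilt [-0. -0. -1.] F [-1.4  0.3] -4.1 0.9803323209153442
59.99800404533744 [-0.53279183 -0.0580656  -0.0013957 ]
```

Request:
send_rows([
  {"tx":0.12,"ty":0,"tz":0,"turn":0,"grip":0.9},
  {"tx":0.1,"ty":0,"tz":0,"turn":0,"grip":0.9},
  {"tx":0.06,"ty":0,"tz":0,"turn":0,"grip":0.9},
  {"tx":0,"ty":0,"tz":0,"turn":0,"grip":0.9},
])

```text
time: 27.98
position: [0.531, 0.0924, -0.0042]
tool_rot: [-2.336, -2.1, -0.001]
ft_force: [1.0, -0.7, -3.1]
grip_width: 0.983
grip_force: 60.0
```

Request:
send_rows([
  {"tx":0.04,"ty":0,"tz":0,"turn":0,"grip":0.9},
  {"tx":0,"ty":0,"tz":0,"turn":0,"grip":0.9},
])

```text
time: 28.22
position: [0.5309, 0.0934, -0.0044]
tool_rot: [2.337, 2.099, -0.002]
ft_force: [-0.5, -3.1, -1.7]
grip_width: 0.981
grip_force: 60.0
```

Request:
send_rows([
  {"tx":0.04,"ty":0,"tz":0,"turn":0,"grip":0.9},
  {"tx":0,"ty":0,"tz":0,"turn":0,"grip":0.9},
])

```text
time: 28.48
position: [0.5306, 0.0935, -0.0047]
tool_rot: [2.338, 2.097, -0.007]
ft_force: [-2.9, -7.8, -0.6]
grip_width: 0.987
grip_force: 60.0
```

Request:
send_rows([
  {"tx":0.05,"ty":0,"tz":0,"turn":0,"grip":0.9},
  {"tx":0.05,"ty":0,"tz":0,"turn":0,"grip":0.9},
  {"tx":0,"ty":0,"tz":0,"turn":0,"grip":0.9},
])

```text
time: 28.85
position: [0.5301, 0.0935, -0.005]
tool_rot: [2.338, 2.091, -0.019]
ft_force: [-6.2, -17.3, 4.7]
grip_width: 0.982
grip_force: 60.0
```

```bash
python3 - <<'E'
from ch import *
s=st();print(s['torque'].round(2));snap('scene','s13')
im=cv2.imread('pics/s13.png')
g=im[190:320,170:300];g=cv2.resize(g,(130,65),interpolation=cv2.INTER_AREA);h=cv2.cvtColor(g,cv2.COLOR_BGR2HSV)
for r in range(65):print(''.join('B' if abs(int(p[0])-112)<16 and p[1]>45 else 'R' if (p[0]<8 or p[0]>172) and p[1]>120 else 'o' if p[0]<18 and p[1]>70 else '#' if p[2]<70 else 'w' if p[2]>190 else '.' for p in h[r]))
box=[[a*.043,b*.0635,.042] for a,b in((-1,-1),(-1,1),(1,1),(1,-1))]
print(((proj('s13',W(C,np.array(box)+[.0615,0,0]))-[170,190])*[1,.5]).round(1))
E
```

```text
t 28.85 TCP chamber mm [-105.     0.8] z -5.0 toolx yaw 83.62 tilt [-0.006 -0.011 -1.   ] F [-17.9   4.3] 4.7 0.9819955661336567
[-3.51  0.92  0.02]
.....................................................................########################################.....................
.......................................................................###################################........................
........................................................................##################################........................
.........................................................................#################################........................
.........................................................................#################################........................
...........................................................###.###.......#################################........................
............................................................##..#####....#################################........................
..................................
[... 6916 characters left out ...]
.............................................wwwwwwwwwwwwwwwwwwwwwwwwwwwwwwwwwwwwwwww......................................
........................................................wwwwwwwwwwwwwwwwwwwwwwwwwwwwwwwwwww.......................................
............................................................wwwwwwwwwwwwwwwwwwwwwwwwwwwwww........................................
.................................................................wwwwwwwwwwwwwwwwwwwwwwww.........................................
.....................................................................wwwwwwwwwwwwwwwwwww..........................................
[[46.1 39.8]
 [93.7 49.9]
 [79.4 67.2]
 [30.2 56.2]]
```

```bash
python3 - <<'E'
from ch import *
f=lambda n:cv2.imread(f'pics/{n}.png').astype(int)
d=f('s13')-f('s0');q=(d[...,0]-d[...,2]);
m=cv2.resize(q[225:330,180:300].astype(np.float32),(120,52),interpolation=cv2.INTER_AREA)
for r in range(6,46):print(''.join('#' if v>40 else '+' if v>18 else '-' if v<-18 else '.' for v in m[r]))
box=[[a*.043,b*.0635,.042] for a,b in((-1,-1),(-1,1),(1,1),(1,-1))]
for x in (.0615,.05):print(((proj('s13',W(C,np.array(box)+[x,0,0]))-[180,225])*[1,.5]-[0,6]).round(1).tolist())
E
```

```text
..........................----------------....................++++...+++.....-------------------........................
............................-------------------.....................+##+..........---------------.......................
..................................----------------......................++++##+........----------.......................
.......................................-------------........................++++..++#+........--........................
...............................-----........-------------.........................+###+.................................
..............................----------.......---------------..........................................................
..............................-----------------......-------------......................................................
....................................--------------.....+...------------...+.............................................
.................................++++++.--------------.......+..------------............................................
...........
[... 3153 characters left out ...]
...................................+++++.....+........++++............................................
............................................................+++++.......+++.............................................
.............................................................++++.....++++..............................................
....................................................................+++++...............................................
.....................................................................++++...............................................
[[36.1, 16.3], [83.7, 26.4], [69.4, 43.7], [20.2, 32.7]]
[[38.1, 14.2], [85.5, 24.2], [71.4, 41.3], [22.4, 30.4]]
```

A is at the wall: the stop is stiff at 18 N, and its side edge lines up with the chamber axis within a pixel. I'll withdraw the ram and return it to where C stood.

Request:
send_rows([
  {"tx":-0.15,"ty":0,"tz":0,"turn":0,"grip":0.9},
  {"tx":-0.2,"ty":0,"tz":0,"turn":0,"grip":0.9},
  {"tx":-0.3,"ty":0,"tz":0,"turn":0,"grip":0.9},
  {"tx":-0.4,"ty":0,"tz":0,"turn":0,"grip":0.9},
  {"tx":-0.5,"ty":0,"tz":0,"turn":0,"grip":0.9},
  {"tx":-0.5,"ty":0,"tz":-0.1,"turn":0,"grip":0.9},
  {"tx":-0.33,"ty":0,"tz":0,"turn":0,"grip":0.9},
  {"tx":0,"ty":0,"tz":0,"turn":-0.64,"grip":0.9},
  {"tx":0,"ty":0,"tz":0,"turn":-0.64,"grip":0.9},
  {"tx":0,"ty":0,"tz":0,"turn":-0.63,"grip":0.9},
  {"tx":0,"ty":0,"tz":0,"turn":0,"grip":0.9},
])

```text
time: 30.28
position: [0.5172, -0.0389, 0.0019]
tool_rot: [2.037, 2.392, 0.002]
ft_force: [0.3, -1.1, -2.3]
grip_width: 0.983
grip_force: 60.0
```

```bash
python3 - <<'E'
from ch import *
s=st();M=R.from_rotvec(s['tool_rot']).as_matrix();print(s['grip_force'],((np.array([.3885,-.3406,-.0065])-s['position'])@M/.06).round(3))
E
```

```text
t 30.275 TCP chamber mm [-238.    -0.6] z 1.9 toolx yaw 99.17 tilt [ 0.001  0.001 -1.   ] F [-1.1 -0.4] -2.3 0.982942613825625
59.99765628017485 [-4.623 -2.919  0.134]
```

Request:
send_rows([
  {"tx":-0.3,"ty":-0.2,"tz":0,"turn":0,"grip":0.9},
  {"tx":-0.5,"ty":-0.31,"tz":0,"turn":0,"grip":0.9},
  {"tx":-0.55,"ty":-0.35,"tz":0,"turn":0,"grip":0.9},
  {"tx":-0.55,"ty":-0.35,"tz":0,"turn":0,"grip":0.9},
  {"tx":-0.55,"ty":-0.35,"tz":0,"turn":0,"grip":0.9},
  {"tx":-0.55,"ty":-0.35,"tz":0,"turn":0,"grip":0.9},
  {"tx":-0.55,"ty":-0.35,"tz":0,"turn":0,"grip":0.9},
  {"tx":-0.55,"ty":-0.35,"tz":0,"turn":0,"grip":0.9},
  {"tx":-0.4,"ty":-0.25,"tz":0,"turn":0,"grip":0.9},
  {"tx":-0.12,"ty":-0.06,"tz":0,"turn":0,"grip":0.9},
  {"tx":0,"ty":0,"tz":0.14,"turn":0,"grip":0.9},
  {"tx":0,"ty":0,"tz":0,"turn":0,"grip":1},
])

```text
time: 31.78
position: [0.3887, -0.3388, -0.0074]
tool_rot: [-2.033, -2.393, -0.002]
ft_force: [0.1, -0.1, 0.7]
grip_width: 0.997
grip_force: 0.0
```

Request:
send_rows([
  {"tx":0,"ty":0,"tz":0,"turn":0,"grip":1},
  {"tx":0,"ty":0,"tz":-0.2,"turn":0,"grip":1},
  {"tx":0,"ty":0,"tz":-0.5,"turn":0,"grip":1},
  {"tx":0,"ty":0,"tz":-0.9,"turn":0,"grip":1},
  {"tx":0,"ty":0,"tz":-0.9,"turn":0,"grip":1},
  {"tx":0,"ty":0,"tz":0,"turn":0,"grip":0.3},
])

```text
time: 32.52
position: [0.3914, -0.3431, 0.1496]
tool_rot: [2.029, 2.384, -0.002]
ft_force: [0.9, -0.2, -0.6]
grip_width: 0.948
grip_force: 0.0
```

```bash
python3 - <<'E'
from ch import *
s=st();snap('scene','s14');snap('side','d14');print(s['position'])
wells('s14',np.array([.379,-.278]))
f=lambda n:cv2.imread(f'pics/{n}.png').astype(int)
d=f('s14')-f('s0');q=(d[...,0]-d[...,2])
m=cv2.resize(q[225:330,180:300].astype(np.float32),(120,52),interpolation=cv2.INTER_AREA)
for r in range(4,46):print(''.join('#' if v>40 else '+' if v>18 else '-' if v<-18 else '.' for v in m[r]))
S=f('d14');S=S[...,0]-S[...,2];y,x=np.nonzero(S[110:215,200:270]>70);print('blue in side doorway',len(x),x.min()+200,x.max()+200,y.min()+110,y.max()+110)
M=R.from_rotvec(s['tool_rot']).as_matrix()
E
```

```text
t 32.525 TCP chamber mm [-554.    91.8] z 149.6 toolx yaw 99.21 tilt [ 0.008 -0.008 -1.   ] F [-0.1 -0.9] -0.6 0.9475630706620093
[ 0.39139079 -0.34313943  0.14955629]
s14 3 [ 0.3827 -0.2351] long axis deg 166.43 span [0.029 0.   ]
...........................-----...................................-------------------..................................
..........................----------....................................-------------------.............................
..........................---------------....................................-------------------........................
.............................-----------------....................................---------------.......................
..................................----------------.....................................----------.......................
.......................................-------------...+......................................--........................
...............................----.........------------................................................................
.....................
[... 3554 characters left out ...]
......+++++...........................................
......................................................++++.....+........++++............................................
.............................................................++++.......+++.............................................
.............................................................++++.....++++..............................................
....................................................................+++++...............................................
.....................................................................++++...............................................
blue in side doorway 381 217 254 133 154
```

```bash
python3 - <<'E'
from ch import *
S=cv2.imread('pics/d14.png').astype(float);S=S[...,0]-S[...,2]
c,n=np.cos(C[2]),np.sin(C[2])
P=[]
for x in range(220,252,3):
    v=np.nonzero(S[120:170,x]>60)[0];r=v[-1]+120;a,b=S[r,x],S[r+1,x];P.append((x,r+(a-60)/(a-b)))
w=pt('d14',P,0);d=w[:,:2]-C[:2]
X=c*d[:,0]+n*d[:,1];Y=-n*d[:,0]+c*d[:,1];print((X*1e3).round(1),(Y*1e3).round(0),np.degrees(np.polyfit(Y,X,1)[0]).round(2))
for r in (145,150):
    v=np.nonzero(S[r,205:270]>60)[0]+205;w=pt('d14',[(v[0]-.5,r),(v[-1]+.5,r)],.02);d=w[:,:2]-C[:2];print('sides y',(-n*d[:,0]+c*d[:,1])*1e3)
bar('d15')
E
```

```text
[23.2 23.1 22.2 22.6 22.5 21.7 21.4 21.2 20.8 22.6 22.1] [ 54.  44.  34.  24.  13.   3.  -7. -17. -27. -38. -48.] 0.79
sides y [ 65.81651043 -63.92251942]
sides y [ 61.29771066 -63.22749835]
[ 77.  234.7 147.5 216.  253.  149.  138.  158. ] [ 48.  234.8 116.8 213.  252.  121.4 107.  130. ]
```

A's door-side face is at chamber x ≈ 22 mm, square within about 0.8° and centred, with the sash still up. Now I'll lower the sash from above with the fingers closed.

Request:
send_rows([
  {"tx":0.3,"ty":0.15,"tz":-0.3,"turn":0,"grip":0},
  {"tx":0.5,"ty":0.26,"tz":-0.4,"turn":0,"grip":0},
  {"tx":0.6,"ty":0.3,"tz":-0.4,"turn":0,"grip":0},
  {"tx":0.65,"ty":0.33,"tz":0,"turn":0,"grip":0},
  {"tx":0.65,"ty":0.33,"tz":0,"turn":0,"grip":0},
  {"tx":0.65,"ty":0.33,"tz":0,"turn":0,"grip":0},
  {"tx":0.65,"ty":0.33,"tz":0,"turn":0,"grip":0},
  {"tx":0.65,"ty":0.33,"tz":0,"turn":0,"grip":0},
  {"tx":0.65,"ty":0.33,"tz":0,"turn":0,"grip":0},
  {"tx":0.65,"ty":0.33,"tz":0,"turn":0,"grip":0},
  {"tx":0.5,"ty":0.25,"tz":0,"turn":0,"grip":0},
  {"tx":0.3,"ty":0.2,"tz":0,"turn":0,"grip":0},
])

```text
time: 34.17
position: [0.528, 0.0959, 0.2096]
tool_rot: [-2.031, -2.395, 0.0]
ft_force: [-0.4, 0.2, -0.7]
grip_width: 0.004
grip_force: 0.0
```

Request:
send_rows([
  {"tx":0,"ty":0,"tz":0,"turn":0.64,"grip":0},
  {"tx":0,"ty":0,"tz":0,"turn":0.64,"grip":0},
  {"tx":0,"ty":0,"tz":0,"turn":0.64,"grip":0},
  {"tx":0,"ty":0,"tz":0,"turn":0,"grip":0},
  {"tx":0,"ty":0,"tz":0,"turn":0,"grip":0},
])

```text
time: 34.8
position: [0.5285, 0.0929, 0.2094]
tool_rot: [-2.335, -2.101, 0.001]
ft_force: [0.7, -0.8, 0.5]
grip_width: 0.009
grip_force: 0.0
```

```bash
python3 -c "
from ch import *
st()"
```

```text
t 34.8 TCP chamber mm [-105.8    2.3] z 209.4 toolx yaw 83.96 tilt [-0. -0. -1.] F [-0.7 -0.8] 0.5 0.008807832225630264
```

Request:
send_rows([
  {"tx":0.4,"ty":0.02,"tz":0,"turn":0,"grip":0},
  {"tx":0.41,"ty":0.02,"tz":0,"turn":0,"grip":0},
  {"tx":0,"ty":0,"tz":0.3,"turn":0,"grip":0},
  {"tx":0,"ty":0,"tz":0.1,"turn":0,"grip":0},
  {"tx":0,"ty":0,"tz":0.08,"turn":0,"grip":0},
])

```text
time: 35.42
position: [0.5358, 0.1387, 0.1798]
tool_rot: [-2.339, -2.097, 0.004]
ft_force: [-3.4, -0.8, 3.8]
grip_width: 0.005
grip_force: 1.9
```

Request:
send_rows([
  {"tx":0,"ty":0,"tz":0.06,"turn":0,"grip":0},
  {"tx":0,"ty":0,"tz":0.06,"turn":0,"grip":0},
  {"tx":0,"ty":0,"tz":0.06,"turn":0,"grip":0},
])

```text
time: 35.8
position: [0.537, 0.1393, 0.1698]
tool_rot: [2.338, 2.097, -0.0]
ft_force: [-1.8, -2.8, 2.9]
grip_width: 0.006
grip_force: 1.9
```

```bash
python3 -c "
from ch import *
st();bar('d16')"
```

```text
t 35.8 TCP chamber mm [-58.7  -1.1] z 169.8 toolx yaw 83.78 tilt [ 0.001 -0.001 -1.   ] F [-3.   1.5] 2.9 0.005506253282454259
[ 77.  234.7 147.5 216.  253.  149.  138.  158. ] [ 58.  235.  120.5 214.  252.  124.9 111.  134. ]
```

Request:
send_rows([
  {"tx":0,"ty":0,"tz":0.14,"turn":0,"grip":0},
  {"tx":0,"ty":0,"tz":0.14,"turn":0,"grip":0},
  {"tx":0,"ty":0,"tz":0.14,"turn":0,"grip":0},
  {"tx":0,"ty":0,"tz":0.14,"turn":0,"grip":0},
  {"tx":0,"ty":0,"tz":0.14,"turn":0,"grip":0},
  {"tx":0,"ty":0,"tz":0.14,"turn":0,"grip":0},
  {"tx":0,"ty":0,"tz":0.14,"turn":0,"grip":0},
  {"tx":0,"ty":0,"tz":0.14,"turn":0,"grip":0},
  {"tx":0,"ty":0,"tz":0.14,"turn":0,"grip":0},
  {"tx":0,"ty":0,"tz":0.14,"turn":0,"grip":0},
])

```text
time: 37.1
position: [0.5368, 0.1403, 0.0853]
tool_rot: [2.338, 2.099, 0.001]
ft_force: [1.7, -1.4, 3.9]
grip_width: 0.002
grip_force: 2.0
```

```bash
python3 -c "
from ch import *
st();bar('d17')"
```

```text
t 37.1 TCP chamber mm [-57.7  -0.8] z 85.3 toolx yaw 83.83 tilt [ 0.  0. -1.] F [-1.2 -1.9] 3.9 0.0016972923105638212
[ 77.  234.7 147.5 216.  253.  149.  138.  158. ] [ 58.  233.4 143.5 216.  252.  148.3 134.  156. ]
```

Request:
send_rows([
  {"tx":0,"ty":0,"tz":0.1,"turn":0,"grip":0},
  {"tx":0,"ty":0,"tz":0.1,"turn":0,"grip":0},
  {"tx":0,"ty":0,"tz":0.07,"turn":0,"grip":0},
  {"tx":0,"ty":0,"tz":0,"turn":0,"grip":0},
])

```text
time: 37.65
position: [0.5359, 0.1404, 0.0688]
tool_rot: [-2.337, -2.098, 0.001]
ft_force: [-0.3, -0.3, -0.2]
grip_width: 0.008
grip_force: 0.0
```

Request:
send_rows([
  {"tx":0,"ty":0,"tz":0.05,"turn":0,"grip":0},
  {"tx":0,"ty":0,"tz":0,"turn":0,"grip":0},
])

```text
time: 37.9
position: [0.5362, 0.1404, 0.0681]
tool_rot: [2.337, 2.099, -0.002]
ft_force: [-6.0, -2.0, 14.5]
grip_width: 0.005
grip_force: 7.2
```

```bash
python3 -c "
from ch import *
st();bar('d18')"
```

```text
t 37.9 TCP chamber mm [-57.7  -0.2] z 68.1 toolx yaw 83.84 tilt [-0.001 -0.001 -1.   ] F [-2.7  5.7] 14.5 0.004539436889728792
[ 77.  234.7 147.5 216.  253.  149.  138.  158. ] [ 40.  232.4 148.  216.  252.  151.6 138.  159. ]
```

The sash bottomed out with the force rising to 14.5 N at the expected height. I'll back off and check.

Request:
send_rows([
  {"tx":0,"ty":0,"tz":-0.2,"turn":0,"grip":0},
  {"tx":0,"ty":0,"tz":-0.4,"turn":0,"grip":0},
  {"tx":-0.5,"ty":0,"tz":-0.3,"turn":0,"grip":0},
  {"tx":-0.8,"ty":0,"tz":-0.4,"turn":0,"grip":0},
  {"tx":-0.8,"ty":0,"tz":-0.4,"turn":0,"grip":0},
  {"tx":-0.8,"ty":0,"tz":0,"turn":0,"grip":0},
  {"tx":0,"ty":0,"tz":0,"turn":0,"grip":0},
  {"tx":0,"ty":0,"tz":0,"turn":0,"grip":0},
])

```text
time: 38.95
position: [0.5177, -0.032, 0.1684]
tool_rot: [-2.337, -2.098, -0.001]
ft_force: [0.8, -0.2, -0.6]
grip_width: 0.003
grip_force: 0.0
```

```bash
python3 - <<'E'
from ch import *
st();bar('d19');snap('scene','s19')
f=lambda n:cv2.imread(f'pics/{n}.png').astype(int)
# bystanders: image change near tip box, rack, bottle
for n,a,b,(x,y) in(('tip','d0','d19',(453,248)),('rack','d0','d19',(277,262)),('rackS','s0','s19',(504,435)),('tipS','s0','s19',(285,370)),('bottle','s0','s19',(482,150)),('bottleD','d0','d19',(392,505))):
    x,y=int(x*.64),int(y*.64);sl=(slice(y-20,y+20),slice(x-18,x+18))
    A,B=(cv2.cvtColor(f(k)[sl].astype(np.uint8),cv2.COLOR_BGR2GRAY).astype(np.float32) for k in(a,b))
    print(n,np.abs(A-B).mean().round(1),np.round(cv2.phaseCorrelate(A,B),2))
d=f('s14')-f('s0');e=f('s19')-f('s0')
for q in(d,e):
    v=(q[...,0]-q[...,2])[265:320,195:265];y,x=np.nonzero(v>18);print(len(x),x.mean().round(2),y.mean().round(2))
E
```

```text
t 38.95 TCP chamber mm [-231.1   -0.4] z 168.4 toolx yaw 83.83 tilt [-0.     0.001 -1.   ] F [-0.1 -0.8] -0.6 0.00320535530092042
[ 77.  234.7 147.5 216.  253.  149.  138.  158. ] [ 47.  229.4 148.  216.  252.  156.2 138.  159. ]Traceback (most recent call last):
  File "<stdin>", line 8, in <module>
    return _wrapfunc(a, 'round', decimals=decimals, out=out)
    return _wrapit(obj, method, *args, **kwds)
    conv = _array_converter(obj)
ValueError: setting an array element with a sequence. The requested array has an inhomogeneous shape after 1 dimensions. The detected shape was (2,) + inhomogeneous part.
```

```bash
python3 - <<'E'
from ch import *
f=lambda n:cv2.imread(f'pics/{n}.png').astype(int)
for n,a,b,(x,y) in(('tip','d0','d19',(453,248)),('rack','d0','d19',(277,262)),('rackS','s0','s19',(504,435)),('tipS','s0','s19',(285,370)),('bottle','s0','s19',(482,150)),('bottleD','d0','d19',(392,505))):
    x,y=int(x*.64),int(y*.64);sl=(slice(y-20,y+20),slice(x-18,x+18))
    A,B=(cv2.cvtColor(f(k)[sl].astype(np.uint8),cv2.COLOR_BGR2GRAY).astype(np.float32) for k in(a,b))
    print(n,np.abs(A-B).mean().round(1),np.round(cv2.phaseCorrelate(A,B)[0],2))
for k in('s14','s19'):
    q=f(k)-f('s0');v=(q[...,0]-q[...,2])[285:320,195:265];y,x=np.nonzero(v>18);print(len(x),x.mean().round(2),y.mean().round(2))
print('closing');print(ctrl.close_job())
E
```

```text
tip 8.3 [-0.06  0.02]
rack 6.8 [ 0.05 -0.06]
rackS 6.7 [0.03 0.06]
tipS 11.2 [-0.    0.07]
bottle 33.1 [-0.06 -0.43]
bottleD 7.0 [-0.09 -0.01]
403 42.67 13.12
406 42.61 13.31
closing
the job is handed in; nothing more can be done
None
```

The job is handed in, with no verdict returned: sash raised right up, the blue plate slid to the back wall, square to within about 1° by camera, and sash fully closed at about 39 s of 72. The tip box, bottle and rack did not move; a spare plate was borrowed as a pusher and put back about where it stood.

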